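Stop the withstand test and push the guard window up to the loading mark

ROBOT

A 6-joint arm with a two-finger parallel gripper is mounted at the origin on a cart in front of the work surface, level with it; the furniture and walls round the work are solid. World frame = base frame: x ahead of the robot, y to its left, z up, the work surface at z = 0. Lengths are in m, angles in rad, forces in N, time in s.
With the tool pointing down it reaches from about 0.35 to 0.85 m from the base axis. Payload 8.1 kg.
Tool frame: the origin (TCP) lies on the centre line of the jaws, within the pads' length; the fingertips stand robot.tip_reach ahead of it and the grasp point (between the pads) lies 5 mm behind it (robot.tip_reach is the distance from the TCP to the fingertips, in m); z points along the fingers, y is the direction in which the jaws open and shut (so a half turn about z gives the same grasp; the last joint's range is limited). The gripper opens to 93 mm and grips with 3 to 60 N. Pads are 15 mm wide; open, the fingers measure 128 mm over their backs; the gripper's body (75 mm by 188 mm) begins 65 mm behind the grasp point.
Start: joints at [1.079, 0.13, 1.488, -0, 1.523, -0.085], TCP at [0.237, 0.551, 0.194] pointing down, gripper open.
Joint ranges: [-2.96, 2.96], [-0.89, 2.26], [0.02, 2.5], [-1.34, 4.48], [0, 2.73], [-2.66, 2.66]. Speed limits (rad/s): [2.39, 2.39, 2.79, 3.14, 3.14, 3.14].

INTERFACE

Orientations are given as a rotation vector (axis times angle).
In Python, from plant import sensors, read_camera, robot gives the robot as it stands.
- The arm moves only by the tool play_rows, never from a script. Its argument "series" is a list that holds one entry, the list of rows, each a list of 5 numbers: the closure, from -1 (fully open) to 1 (shut), then the shift along the world's x, y, z in m, then the turn about the world's z in rad. A call has 1 to 8 rows; each row is the pose to reach, as a shift and turn from the pose commanded when the call began; what a row does not reach only later rows make up. A row lasts 1/10 s, in which the tool goes at most 50 mm and 8.59 degrees, less where a joint would pass 70% of its speed; a pose out of reach is approached as far as the arm can. A call with a gripper value outside its range is refused whole. The fingers move at their own pace and stop on an object; "force" is the grip in N (left out, the last holds). Time passes only in rows, so rows that repeat a pose let the fingers close. It gives the time, the measured TCP pose, the force and the opening at its end, in the units of the state.
- sensors.read_state(): the state, without advancing time (a new reading comes with each control period).
- read_camera(name): name is "side" or "top"; returns a dict with "color" (400x640x3 uint8, red, green, blue), "range_z" (400x640 float32, m along the optical axis (not along the pixel's ray), 0 where there is no reading), "intrinsics" (3x3 intrinsics, pixels), "D" ([k1, k2, p1, p2, k3] as OpenCV has them; the pictures are not rectified), "rvec" (rotation vector, rad) and "tvec" (3), from world to camera coordinates, as OpenCV has them. Camera axes: x right, y down, z forward; pixel columns grow to the right and rows downward; lengths in m; the calibration is good to about 2 mm. A picture is of the moment at which its call begins.
- robot.close_job(): hands the job in, once; it reports no verdict.
The state is a dict: "t": time; "q": joint angles; "dq": joint speeds; "joint_torque": joint torques, N m; "tool_pos": TCP position; "orientation": TCP orientation; "force": force on the tool from outside, world axes, zero at the start; "wrist_torque": the same for the moment, N m; "opening": finger opening in m.
Only numpy, scipy, OpenCV 4.12 (cv2) and the standard library are available. Lean on these libraries where they do the work, as an engineer would, in place of code of your own. Each camera call takes 0.05 s, during which the arm holds its last target.

TASK

The withstand test is over and the specimen has to be changed: with the guard window still shut, press the red stop button on the tester fully in and let it go, leaving the green start button beside it alone. Then push the clear guard window of the test enclosure up from beneath its yellow lip, with the fingers only and without gripping it, until the yellow bar is level with the red pointer on the left column, and leave it standing there. Do not shift the pointer, the specimen behind the window or the tools lying about.

Things in the scene. Friction and masses are not known exactly. Their poses are not given: they have to be found in the camera images.
- stop_button_face (a point): Centre of the outer face of the red stop button on the brown front of the withstand tester: a 14 mm disc, 7.5 mm proud of the upright panel, which faces the robot (-x); pressed in along +x. Near it: a rim 8 mm proud along the foot of the panel, 48 mm below, and a round knob, 35 mm across and 21 mm proud, 67 mm to the right.
- withstand_tester_btn_255 (a joint): Travel of the red stop button in m: 0 out, 0.0025 fully in. A spring brings it back; it takes about 9 N to hold it fully in.
- withstand_tester_btn_155 (a joint): Travel of the green start button in m, the same kind of button, 40 mm to the left (+y) of the red one; it must stay out.
- enclosure: Guard enclosure, fixed to the table, turned up to 11 degrees: grey plinth 180 deep (x) x 272 wide (y) x 95 mm high, a clear chamber on it, and two aluminium columns 36 mm square, 405 mm high, at y = +-118 mm, their front at x = -90 mm. Origin: middle of its underside; x to its back, y to its left, z up. Between the columns, below the lip, is a flat black apron at x = -88 mm.
- lip_bar (a point): Middle of the axis of the yellow bar on the front edge of the window's lip (axes as the enclosure's). The bar is 14 mm in diameter, 180 mm long (y), its axis 20 mm in front of the apron's face; the lip's flat underside runs from the bar's lowest line back to the window. Shut, the axis is 104 mm above the table, with free space below. Above it a sloping cover rises 43 mm back to the pane.
- window (a joint): Height of the clear guard window in m: 0 shut, 0.13 at its upper stop. It slides straight up between the columns; weights in the columns balance it to within 1 N, so that it takes about 2 to 4 N to move it either way and it stays where it is left.
- pointer_tip (a point): Tip of the red pointer that is clipped on the front of the left column, beside the left end of the lip (7 mm beyond it): the mark for the middle of the yellow bar. It stands 55 to 120 mm above the bar's shut height, differently each time. The pointer can slide on its column at 8 N: keep off it.
- plug: Black three-pin plug, 96x38x34 mm, the specimen on the mat in the chamber behind the window; stays where it is.
- nippers: Nippers with red handles, 51x144x11 mm, lying on the table in front of the enclosure, to the left; leave them.
- stopwatch: Black stopwatch, 62x61x17 mm, lying on the table in front of the enclosure, to the right; leave it.
- probe_red: Red and black test probe, 11x125x11 mm, lying on the table in front of the tester; leave it.
- caliper: Steel caliper, 74x262x8 mm, lying on the table in front of the tester; leave it.
- switch_grey: Black rocker switch with a grey rocker, 34x31x25 mm, near the left edge of the table; leave it.

How it is judged:
By the outcome, as a careful person would: the job done as asked, in the order asked, and still so for the second after the job is handed in, with the robot touching nothing.
It also fails if it takes over 58 s, if anything falls off the work surface, if the arm or the gripper's body presses on something with over 40 N, if the wrist force passes 120 N, or if a joint passes its speed limit or range.

## Working session

There is one attempt and no reset: what is moved stays moved. The work goes in short steps, Python scripts to look and compute and a tool call to move; the robot and the scene stay as the last step left them, time stands still between calls to the robot, and variables do not carry over. Pictures are saved under pics/ and viewed, and the job is handed in when it is done.

Besides the shell and the picture viewer there is one more tool, called after ">>>" as name([rows], argument=value, ...), one row to a line, values as JSON. play_rows: Moves the arm, as the interface text tells. Its arguments: {"type":"object","properties":{"series":{"type":"array","items":{"type":"array","items":{"type":"array","items":{"type":"number"}}}},"force":{"type":"number"}},"required":["series"]}

```bash
mkdir -p pics; ls
cat > h.py <<'E'
import numpy as np, cv2
from plant import sensors, read_camera, robot
def cam(n):
    c=read_camera(n); np.savez(''+n+'.npz',**{k:np.array(v) for k,v in c.items()}); return c
def load(n): return dict(np.load(''+n+'.npz'))
def p3(c,u,v,z=None):
    K=np.array(c['intrinsics'],float);D=np.array(c['D'],float)
    if z is None:
        w=c['range_z'][int(v)-1:int(v)+2,int(u)-1:int(u)+2]; w=w[w>0]; z=np.median(w) if len(w) else np.nan
    x=cv2.undistortPoints(np.array([[[u,v]]],float),K,D)[0,0]
    R=cv2.Rodrigues(np.array(c['rvec'],float))[0]
    return R.T@(np.array([x[0]*z,x[1]*z,z])-np.array(c['tvec'],float).ravel())
def proj(c,P):
    return cv2.projectPoints(np.array(P,float).reshape(-1,3),np.array(c['rvec'],float),np.array(c['tvec'],float),np.array(c['intrinsics'],float),np.array(c['D'],float))[0].reshape(-1,2)
def crop(c,n,x0,y0,x1,y1,s):
    im=c['color'][y0:y1,x0:x1,::-1]; cv2.imwrite('pics/'+n,cv2.resize(im,None,fx=s,fy=s,interpolation=cv2.INTER_CUBIC))
E
python3 - <<'E'
from h import *
for n in('side','top'):
    c=cam(n); crop(c,n+'0.png',0,0,640,400,1.25)
    R=cv2.Rodrigues(np.array(c['rvec']))[0]; print(n,-R.T@np.array(c['tvec']).ravel(),R[2])
print(sensors.read_state(),robot.tip_reach)
E
```

```text
pics
side [ 0.02299289 -0.2387286   1.07384463] [ 0.50050372  0.18634977 -0.84544059]
top [0.29156696 0.14677386 1.67774363] [ 0.18528704 -0.09145917 -0.9784191 ]
{'t': 0.1, 'q': array([ 1.07858454e+00,  1.31090142e-01,  1.48919897e+00, -1.53115159e-06,
        1.52301834e+00, -8.53922701e-02]), 'dq': array([-0.00056144, -0.00305999, -0.0017622 , -0.00056967, -0.00093943,
        0.00037649]), 'joint_torque': array([ 1.35506802e-03, -5.61342323e+01, -4.93096304e+01,  7.68519519e-02,
        2.91265600e-02, -7.84031135e-05]), 'tool_pos': array([0.23711656, 0.55053079, 0.19337401]), 'orientation': array([-6.34534310e-01, -3.07634601e+00,  2.58233484e-03]), 'force': array([ 0.10049375, -0.16265894, -0.91465469]), 'wrist_torque': array([ 0.02365576, -0.03155175,  0.02794166]), 'opening': 0.09311349617526393} 0.014
```

View pics/side0.png

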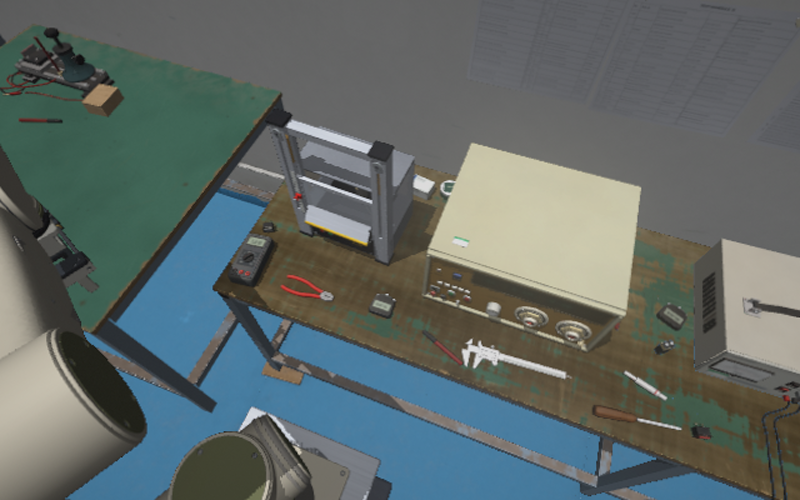

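View pics/top0.png

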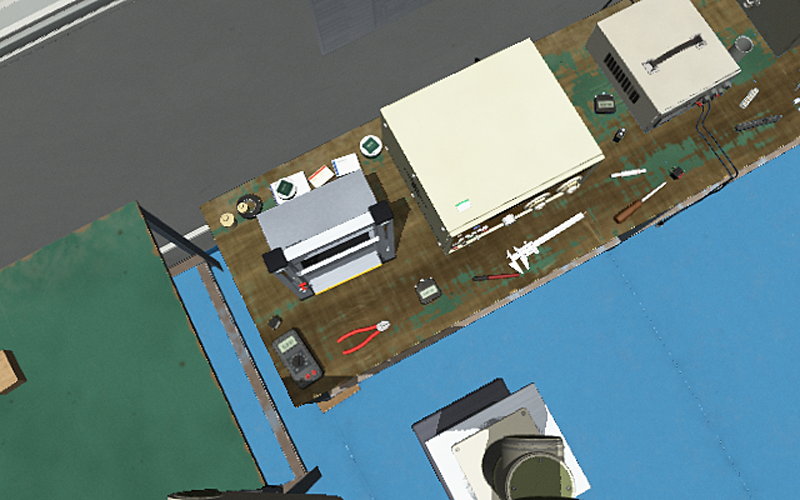

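The side view shows the enclosure at about (340,190), with the red pointer near (298,197). The tester buttons are around (450,293) and the knob around (493,308). I'll enlarge these areas.

Run:
```python
from h import *
c=load('side'); crop(c,'s_tester.png',330,190,490,290,5); crop(c,'s_enc.png',200,80,340,220,4.2)
c=load('top'); crop(c,'t_enc.png',200,150,330,245,6); crop(c,'t_tester.png',340,130,480,220,5.5)
```

```text
(no output)
```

View pics/s_tester.png

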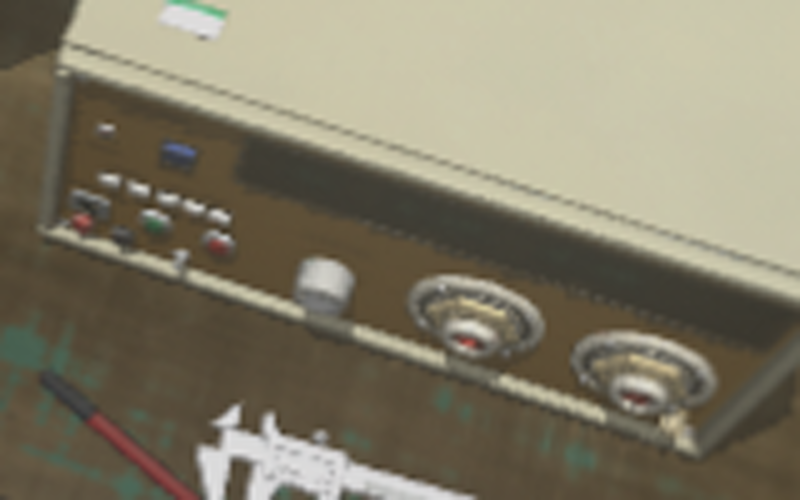

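View pics/s_enc.png

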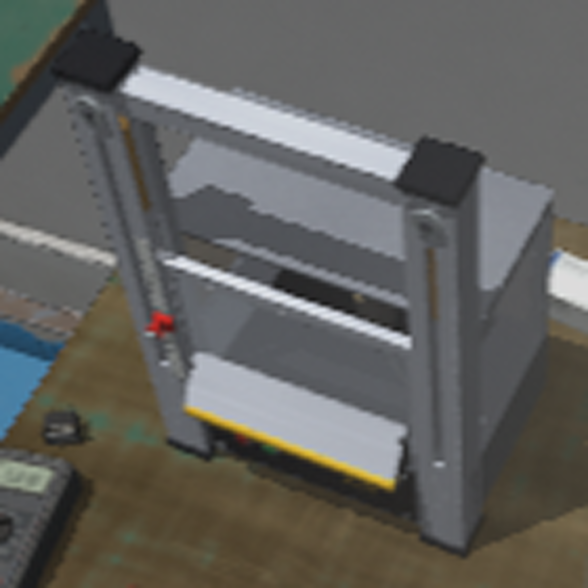

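View pics/t_enc.png

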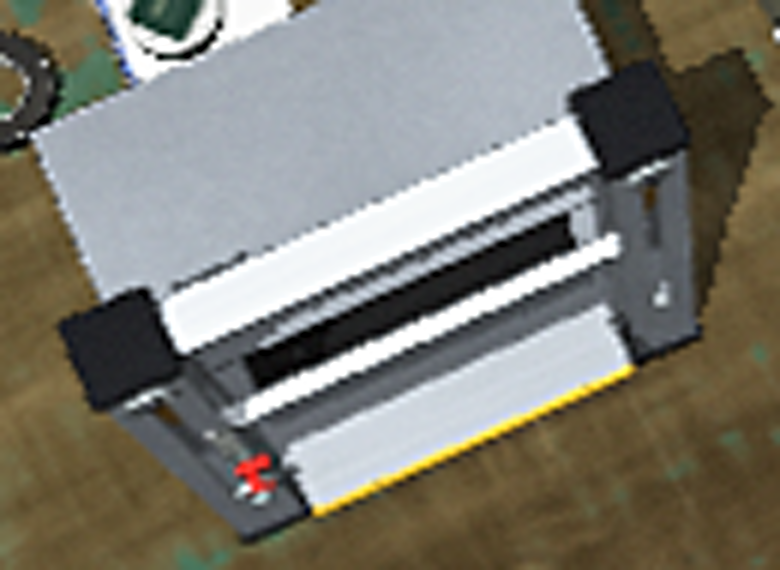

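View pics/t_tester.png

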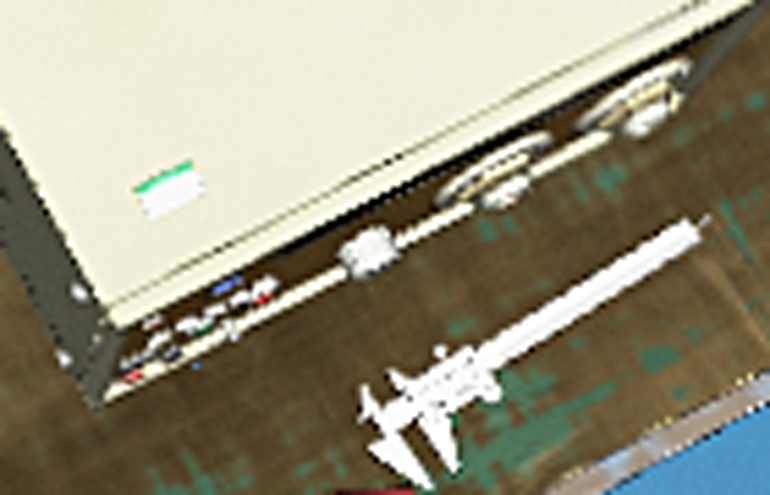

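Stop button is at side pixel (373.4,238.4) and start at (361.2,234.4). The bar ends are at side (244,176.7) and (293.6,195.5), and at top (252.8,235.7) and (305.3,212). The pointer is at side (237.6,157) and top (242.5,229).

```bash
cat >> h.py <<'E'
def tri(a,ua,b,ub):
    M=[];P=[]
    for c,u in((a,ua),(b,ub)):
        o=p3(c,*u,z=0.);d=p3(c,*u,z=1.)-o; P.append(o);M.append(d/np.linalg.norm(d))
    t=np.linalg.lstsq(np.stack([M[0],-M[1]],1),P[1]-P[0],rcond=None)[0]
    A=P[0]+t[0]*M[0];B=P[1]+t[1]*M[1]; return (A+B)/2,np.linalg.norm(A-B)
E
python3 - <<'E'
from h import *
np.set_printoptions(precision=4,suppress=True)
s=load('side');t=load('top')
for n,u in dict(stop=(373.4,238.4),green=(361.2,234.4),knob=(394.5,246.5),barL=(245,177.5),barR=(292.5,195.3),ptr=(237.6,157),rim=(390,251.5),tbl=(380,262)).items(): print('side',n,p3(s,*u))
for n,u in dict(barL=(253.5,235),barM=(279,223.6),barR=(304.5,212),ptr=(242.5,229),stop=(388,184),green=(377.5,189.5),tbl=(400,215)).items(): print('top',n,p3(t,*u))
print(tri(s,(244,176.7),t,(252.8,235.7)),tri(s,(293.6,195.5),t,(305.3,212)),tri(s,(237.6,157),t,(242.5,229)),tri(s,(373.4,238.4),t,(388,184)))
# panel plane fit from side
pts=[]
for u in range(352,402):
    for v in range(205,262):
        p=p3(s,u,v)
        if 0.05<p[2]<0.13: pts.append(p)
pts=np.array(pts);A=np.c_[pts[:,1],pts[:,2],np.ones(len(pts))]
m=np.ones(len(pts),bool)
for i in range(15):
    k=np.linalg.lstsq(A[m],pts[m,0],rcond=None)[0]; r=pts[:,0]-A@k; m=abs(r)<max(.004,.02-.002*i)
print('panel x=ky+kz+c',k,m.sum(),len(m),np.degrees(np.arctan(k[0])))
E
```

```text
side stop [ 0.5477 -0.2301  0.0774]
side green [ 0.5469 -0.1916  0.0786]
side knob [ 0.5372 -0.2959  0.0908]
side barL [0.5964 0.2236 0.1066]
side barR [0.5873 0.0515 0.107 ]
side ptr [0.6097 0.2409 0.1893]
side rim [ 0.5503 -0.2908  0.0242]
side tbl [ 0.5159 -0.2716  0.0005]
top barL [0.5952 0.2253 0.1047]
top barM [0.5899 0.1391 0.1071]
top barR [0.6047 0.0459 0.0042]
top ptr [0.6101 0.242  0.1885]
top stop [ 0.5479 -0.2303  0.0731]
top green [ 0.5472 -0.1907  0.0766]
top tbl [ 0.4482 -0.2307  0.0003]
(array([0.5941, 0.2269, 0.1113]), np.float64(0.003072452572713429)) (array([0.5853, 0.0486, 0.1089]), np.float64(0.003799087381302767)) (array([0.6105, 0.2419, 0.1878]), np.float64(0.0005237818080294031)) (array([ 0.5475, -0.2298,  0.0771]), np.float64(0.0009575728268963783))
panel x=ky+kz+c [-0.      0.0015  0.5533] 578 701 -0.00260299886782412
```

Run:
```python
from h import *
np.set_printoptions(precision=4,suppress=True)
s=load('side');t=load('top')
for x in (370,372,374,376):
  print(x,[ (v,*np.round(p3(s,x,v),3)) for v in range(200,252,3)])
for y in range(165,200,3): print('top',y,np.round(p3(t,386,y),4))
c=s; 
print('stopwatch/caliper/probe', [np.round(p3(s,*u),3) for u in ((305,242),(344,270),(357,280),(367,288),(375,276),(390,281),(228,228),(262,236))])
```

```text
370 [(200, np.float64(0.58), np.float64(-0.19), np.float64(0.225)), (203, np.float64(0.57), np.float64(-0.193), np.float64(0.226)), (206, np.float64(0.562), np.float64(-0.196), np.float64(0.225)), (209, np.float64(0.552), np.float64(-0.198), np.float64(0.226)), (212, np.float64(0.546), np.float64(-0.201), np.float64(0.22)), (215, np.float64(0.554), np.float64(-0.202), np.float64(0.191)), (218, np.float64(0.555), np.float64(-0.204), np.float64(0.175)), (221, np.float64(0.554), np.float64(-0.207), np.float64(0.161)), (224, np.float64(0.555), np.float64(-0.209), np.float64(0.143)), (227, np.float64(0.554), np.float64(-0.211), np.float64(0.127)), (230, np.float64(0.554), np.float64(-0.213), np.float64(0.11)), (233, np.float64(0.554), np.float64(-0.216), np.float64(0.091)), (236, np.float64(0.554), np.float64(-0.218), np.float64(0.073)), (239, np.float64(0.554), np.float64(-0.221), np.float64(0.055)), (242, np.float64(0.554), np.float64(-0.223), np.float64(0.035)), (245, np.float64(0.551), np.float64(-0.226), np.float64(0.022)), (248, np.float64(0.55), np.float64(-0.229), np.float64(0.003
[... 3568 characters left out ...]
4(-0.0))]
top 165 [ 0.5766 -0.2177  0.2249]
top 168 [ 0.5686 -0.2132  0.225 ]
top 171 [ 0.5609 -0.209   0.2238]
top 174 [ 0.5525 -0.204   0.2259]
top 177 [ 0.5543 -0.2128  0.1703]
top 180 [ 0.5538 -0.2189  0.1248]
top 183 [ 0.5519 -0.2234  0.0851]
top 186 [ 0.5526 -0.2322  0.0258]
top 189 [ 0.5455 -0.2299  0.0138]
top 192 [ 0.5391 -0.2287 -0.0033]
top 195 [ 0.5294 -0.2226  0.0012]
top 198 [ 0.5208 -0.2181 -0.0014]
stopwatch/caliper/probe [array([ 0.489, -0.028,  0.017]), array([ 0.447, -0.174,  0.009]), array([ 0.43 , -0.221,  0.01 ]), array([ 0.417, -0.257,  0.011]), array([ 0.463, -0.269,  0.006]), array([ 0.464, -0.316,  0.006]), array([0.452, 0.232, 0.003]), array([0.463, 0.113, 0.008])]
```

>>> play_rows([
  [[-1, 0, 0, 0.05, 0], [-1, 0, 0, 0.1, 0], [-1, 0, 0, 0.15, 0], [-1, 0, 0, 0.2, 0], [-1, 0.02, -0.04, 0.2, 0], [-1, 0.04, -0.08, 0.2, 0], [-1, 0.06, -0.12, 0.2, 0], [-1, 0.08, -0.16, 0.2, 0]],
])

```text
t: 0.9
tool_pos: [0.3177, 0.3895, 0.3939]
orientation: [-0.634, -3.077, 0.001]
force: [0.5, -0.6, 0.8]
opening: 0.093
```

>>> play_rows([
  [[-1, 0.02, -0.04, 0, 0], [-1, 0.04, -0.08, 0, 0], [-1, 0.06, -0.12, 0, 0], [-1, 0.08, -0.16, 0, 0], [-1, 0.1, -0.2, 0, 0], [-1, 0.1, -0.22, 0, 0], [-1, 0.1, -0.22, 0, 0], [-1, 0.1, -0.22, 0, 0]],
])

```text
t: 1.7
tool_pos: [0.4174, 0.171, 0.3942]
orientation: [-0.637, -3.076, -0.0]
force: [-0.5, 1.6, -1.2]
opening: 0.093
```

Run:
```python
from h import *
for n in('side','top'):
    c=cam(n); crop(c,n+'1.png',0,0,640,400,1.25)
print(sensors.read_state())
```

```text
{'t': 1.8, 'q': array([ 2.76830775e-01, -2.60727385e-01,  1.50120681e+00,  3.70159158e-04,
        1.90134795e+00, -8.87996321e-01]), 'dq': array([ 1.19804648e-02,  3.42814638e-03, -3.28036560e-03, -2.93292768e-03,
        6.08683062e-05, -1.78874935e-03]), 'joint_torque': array([-7.02741221e-01, -3.52626729e+01, -4.85389030e+01, -1.14933809e-02,
        7.59192486e-02,  2.71024102e-03]), 'tool_pos': array([0.41712315, 0.17188835, 0.3941899 ]), 'orientation': array([-6.33065538e-01, -3.07676919e+00, -3.17649807e-04]), 'force': array([-0.7844641 , -0.00508212,  0.2724828 ]), 'wrist_torque': array([-0.05566233,  0.01828478,  0.02784212]), 'opening': 0.09267950258352863}
```

View pics/side1.png

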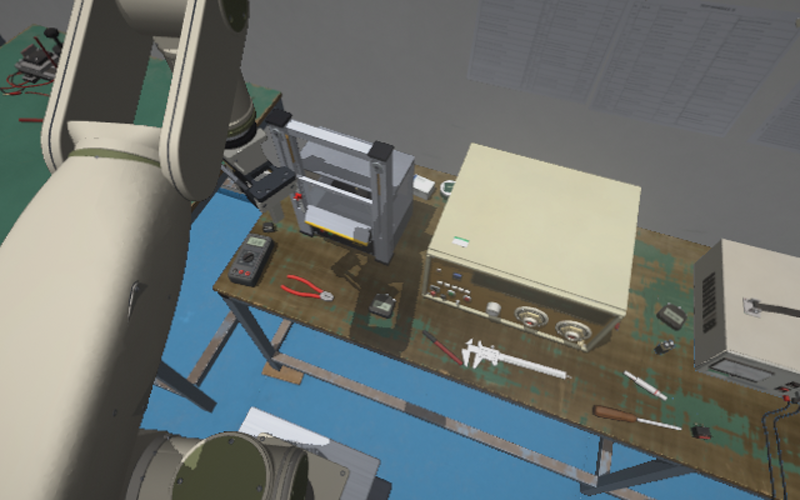

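View pics/top1.png

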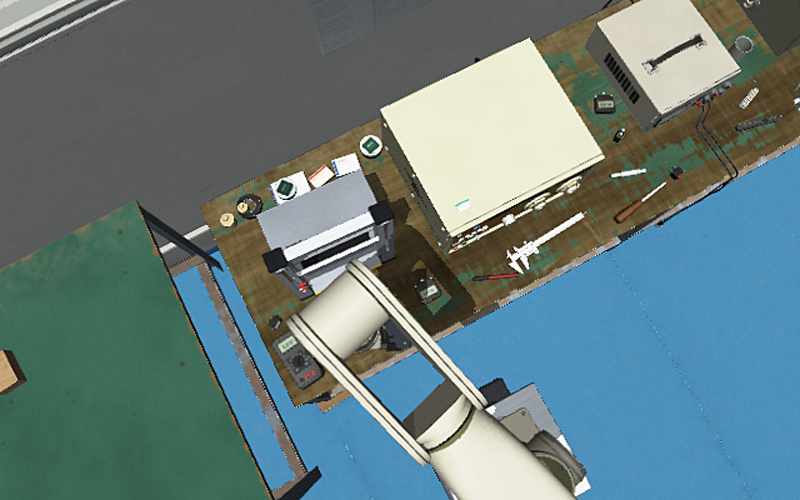

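>>> play_rows([
  [[-1, -0.02, -0.04, 0.05, 0], [-1, -0.02, -0.08, 0.1, 0], [-1, -0.02, -0.1, 0.15, 0], [-1, -0.02, -0.1, 0.2, 0], [-1, -0.02, -0.1, 0.25, 0], [-1, -0.02, -0.1, 0.3, 0], [-1, -0.02, -0.1, 0.35, 0], [-1, -0.02, -0.1, 0.4, 0]],
])

```text
t: 2.6
tool_pos: [0.3994, 0.0727, 0.7242]
orientation: [0.631, 3.074, 0.002]
force: [0.9, 1.1, 0.9]
opening: 0.093
```

Run:
```python
from h import *
s=sensors.read_state();print(s['t'],s['q'],s['tool_pos'],s['orientation'])
```

```text
2.6 [ 5.34796194e-02  1.80948397e-01  3.53579141e-01  2.05787094e-04
  2.60357815e+00 -1.11249391e+00] [0.39943861 0.07269795 0.72424406] [6.30616111e-01 3.07423289e+00 1.54448685e-03]
```

>>> play_rows([
  [[-1, 0, 0, 0.05, 0], [-1, 0, 0, 0.1, 0], [-1, 0, 0, 0.15, 0], [-1, 0, 0, 0.2, 0], [-1, 0, 0, 0.2, 0], [-1, 0, 0, 0.2, 0]],
])

```text
t: 3.2
tool_pos: [0.3914, 0.0699, 0.762]
orientation: [0.624, 3.028, 0.021]
force: [-0.4, 1.1, 0.2]
opening: 0.0931
```

Run:
```python
from h import *
s=sensors.read_state();print(s['t'],s['q'],s['tool_pos'],s['orientation'])
```

```text
3.2 [ 4.69474285e-02  3.35968603e-01  2.24054713e-02  1.71824547e-03
  2.73145721e+00 -1.11606844e+00] [0.39141476 0.06992146 0.76198057] [0.6235645  3.0280018  0.02082927]
```

>>> play_rows([
  [[-1, 0, 0, -0.05, 0], [-1, 0, 0, -0.1, 0], [-1, 0, 0, -0.1, 0], [-1, 0, 0, -0.1, 0]],
])

```text
t: 3.6
tool_pos: [0.3924, 0.0697, 0.6625]
orientation: [0.624, 3.026, 0.022]
force: [0.9, 0.0, 1.1]
opening: 0.0931
```

Run:
```python
from h import *
s=sensors.read_state();print(s['t'],s['q'],s['tool_pos'],s['orientation'])
```

```text
3.6 [ 4.62587219e-02 -9.54561824e-02  8.08773293e-01  9.65959843e-04
  2.37427386e+00 -1.11698118e+00] [0.39239927 0.06968937 0.66251931] [0.62411633 3.0256571  0.02162077]
```

Run:
```python
from h import *
from scipy.optimize import least_squares
np.set_printoptions(precision=3,suppress=True)
s=load('side');t=load('top')
print([p3(s,*u) for u in ((300,20),(400,60),(450,20),(560,30),(600,60))],[p3(t,*u) for u in ((200,60),(100,100),(60,20))])
d=np.array([(.131,1.489,1.523,.5994,.1934),(-.2607,1.5012,1.9013,.4512,.3942),(.181,.3536,2.6036,.406,.724),(.336,.0224,2.7315,.3976,.762),(-.0955,.8088,2.3743,.3985,.6625)])
def f(p):
    a,h,L2,L3,o,Lt=p; q2,q3,q5=d[:,0],d[:,1],d[:,2]; b=q2+q3;g=b+q5
    r=a+L2*np.sin(q2)+L3*np.sin(b)+o*np.cos(b)+Lt*np.sin(g)
    z=h+L2*np.cos(q2)+L3*np.cos(b)-o*np.sin(b)+Lt*np.cos(g)
    return np.r_[r-d[:,3],z-d[:,4]]
R=least_squares(f,[0,.3,.45,.45,0,.25]);print(R.x,R.cost,f(R.x))
```

```text
[array([1.081, 0.216, 0.371]), array([ 1.075, -0.135,  0.315]), array([ 1.078, -0.246,  0.473]), array([ 1.077, -0.52 ,  0.503]), array([ 1.075, -0.649,  0.447])] [array([1.077, 0.128, 0.338]), array([1.08 , 0.425, 0.376]), array([1.06 , 0.354, 0.755])]
[0.003 0.321 0.368 0.553 0.063 0.403] 4.942092377670679e-08 [ 0. -0. -0. -0.  0.  0. -0.  0.  0. -0.]
```

>>> play_rows([
  [[-1, 0.05, 0, 0, 0], [-1, 0.1, 0, 0, 0], [-1, 0.15, 0, 0, 0], [-1, 0.2, 0, 0, 0], [-1, 0.25, 0, 0, 0], [-1, 0.3, 0, 0, 0], [-1, 0.35, 0, 0, 0], [-1, 0.4, 0, 0, 0]],
])

```text
t: 4.4
tool_pos: [0.6638, 0.0636, 0.592]
orientation: [0.619, 2.999, 0.035]
force: [-0.6, 0.1, 0.4]
opening: 0.0933
```

```bash
cat > st.py <<'E'
from h import *
np.set_printoptions(precision=4,suppress=True)
s=sensors.read_state();R=cv2.Rodrigues(np.array(s['orientation']))[0]
print(s['t'],s['q'],s['tool_pos'],'z',R[:,2],'y',R[:,1],'tilt',np.degrees(np.arccos(-R[2,2])),'F',s['force'])
E
python3 st.py
```

```text
4.4 [ 0.0157  0.6727  0.0224  0.0068  2.3642 -1.1431] [0.6638 0.0636 0.592 ] z [ 0.0821  0.0061 -0.9966] y [0.3942 0.9182 0.0381] tilt 4.723594603244125 F [-0.5597  0.1242  0.3727]
```

>>> play_rows([
  [[-1, 0.6, 0, 0.8, 0], [-1, 0.6, 0, 0.8, 0], [-1, 0.6, 0, 0.8, 0]],
])

```text
t: 4.7
tool_pos: [0.6618, 0.0559, 0.6112]
orientation: [0.61, 2.96, 0.051]
force: [-0.8, -0.4, 1.1]
opening: 0.0928
```

```bash
python3 st.py
```

```text
4.7 [ 0.0016  0.6445  0.0224  0.0127  2.3513 -1.153 ] [0.6618 0.0559 0.6112] z [ 0.123   0.0092 -0.9924] y [0.3921 0.9182 0.0571] tilt 7.0874671289642635 F [-0.8184 -0.4356  1.1058]
```

>>> play_rows([
  [[-1, 0.6, 0, 0.8, 0], [-1, 0.6, 0, 0.8, 0], [-1, 0.6, 0, 0.8, 0], [-1, 0.6, 0, 0.8, 0], [-1, 0.6, 0, 0.8, 0], [-1, 0.6, 0, 0.8, 0], [-1, 0.6, 0, 0.8, 0], [-1, 0.6, 0, 0.8, 0]],
])

```text
t: 5.5
tool_pos: [0.6606, 0.0416, 0.6269]
orientation: [0.604, 2.927, 0.065]
force: [0.1, -0.8, -1.0]
opening: 0.0931
```

```bash
python3 st.py
```

```text
5.5 [-0.0239  0.6214  0.023   0.0214  2.3399 -1.1718] [0.6606 0.0416 0.6269] z [ 0.1568  0.0116 -0.9876] y [0.3899 0.918  0.0727] tilt 9.047254510658213 F [ 0.0661 -0.7724 -1.0264]
```

>>> play_rows([
  [[-1, 0.6, 0, 0.8, 0]],
])

```text
t: 5.6
tool_pos: [0.6663, 0.0402, 0.6341]
orientation: [0.598, 2.899, 0.076]
force: [0.1, 0.6, -0.3]
opening: 0.0925
```

>>> play_rows([
  [[-1, 0.6, 0, 0.8, 0]],
])

```text
t: 5.7
tool_pos: [0.6719, 0.0388, 0.6444]
orientation: [0.591, 2.864, 0.089]
force: [0.3, 0.4, -0.2]
opening: 0.0929
```

>>> play_rows([
  [[-1, 0.6, 0, 0.8, 0]],
])

```text
t: 5.8
tool_pos: [0.6775, 0.0375, 0.6539]
orientation: [0.584, 2.831, 0.101]
force: [0.2, 0.0, 0.6]
opening: 0.0929
```

>>> play_rows([
  [[-1, 0.6, 0, 0.8, 0], [-1, 0.6, 0, 0.8, 0]],
])

```text
t: 6.0
tool_pos: [0.685, 0.035, 0.6649]
orientation: [0.576, 2.793, 0.114]
force: [-0.0, 0.1, 1.0]
opening: 0.093
```

```bash
python3 st.py
```

```text
6.0 [-0.0422  0.5782  0.0226  0.0403  2.2434 -1.1762] [0.685  0.035  0.6649] z [ 0.2937  0.0192 -0.9557] y [0.3757 0.917  0.1338] tilt 17.114318434551567 F [-0.0311  0.1329  0.9864]
```

Run:
```python
from h import *
from scipy.optimize import least_squares
np.set_printoptions(precision=4,suppress=True)
d=[(.131,1.489,1.523,.5994,.1934),(-.2607,1.5012,1.9013,.4512,.3942),(.181,.3536,2.6036,.406,.724),(.336,.0224,2.7315,.3976,.762),(-.0955,.8088,2.3743,.3985,.6625)]
d+=[(.6727,.0224,2.3642,np.hypot(.6638,.0636),.592),(.6445,.0224,2.3513,np.hypot(.6618,.0559),.6112),(.6214,.023,2.3399,np.hypot(.6606,.0416),.6269),(.5782,.0226,2.2434,np.hypot(.685,.035),.6649)]
d=np.array(d)
def f(p):
    a,h,L2,L3,o,Lt=p; q2,q3,q5=d[:,0],d[:,1],d[:,2]; b=q2+q3;g=b+q5
    r=a+L2*np.sin(q2)+L3*np.sin(b)+o*np.cos(b)+Lt*np.sin(g)
    z=h+L2*np.cos(q2)+L3*np.cos(b)-o*np.sin(b)+Lt*np.cos(g)
    return np.r_[r-d[:,3],z-d[:,4]]
R=least_squares(f,[0,.3,.45,.45,0,.25]);p=R.x;print(p,abs(R.fun).max())
a,h,L2,L3,o,Lt=p
Le=np.hypot(L3,o); 
print('min wrist dist', [np.hypot(L2+L3*np.cos(q)-o*np.sin(q),L3*np.sin(q)+o*np.cos(q)) for q in (2.5,2.3)])
for nm,T in dict(btn=(.54,-.23,.0765),bar=(.59,.138,.085)).items():
  for tilt in (40,50,60,70,80,90):
    out=[]
    for yaw in (-30,-20,-10,0,10,20,30):
      t=np.radians(tilt);w=np.radians(yaw); dz=np.array([np.sin(t)*np.cos(w),np.sin(t)*np.sin(w),-np.cos(t)])
      W=np.array(T)-Lt*dz; rr=np.hypot(W[0],W[1])-a; out.append(round(float(np.hypot(rr,W[2]-h)),3))
    print(nm,tilt,out)
```

```text
[0.003  0.3216 0.3674 0.5526 0.0626 0.4026] 0.00021939236278550878
min wrist dist [np.float64(0.302425923592787), np.float64(0.3734429292148928)]
btn 40 [0.335, 0.332, 0.343, 0.366, 0.398, 0.437, 0.48]
btn 50 [0.281, 0.277, 0.292, 0.324, 0.366, 0.416, 0.468]
btn 60 [0.245, 0.241, 0.26, 0.299, 0.351, 0.408, 0.468]
btn 70 [0.239, 0.233, 0.255, 0.298, 0.354, 0.415, 0.479]
btn 80 [0.263, 0.258, 0.279, 0.32, 0.375, 0.436, 0.5]
btn 90 [0.31, 0.306, 0.324, 0.361, 0.411, 0.468, 0.529]
bar 40 [0.456, 0.417, 0.386, 0.363, 0.352, 0.355, 0.37]
bar 50 [0.433, 0.384, 0.342, 0.311, 0.296, 0.3, 0.321]
bar 60 [0.423, 0.366, 0.316, 0.277, 0.258, 0.262, 0.29]
bar 70 [0.428, 0.366, 0.311, 0.269, 0.247, 0.252, 0.282]
bar 80 [0.446, 0.385, 0.33, 0.288, 0.267, 0.272, 0.301]
bar 90 [0.476, 0.418, 0.367, 0.33, 0.311, 0.316, 0.342]
```

>>> play_rows([
  [[-1, -0.03, 0, -0.03, 0.14], [-1, -0.03, 0, -0.03, 0.28], [-1, -0.03, 0, -0.03, 0.42], [-1, -0.03, 0, -0.03, 0.536], [-1, -0.03, 0, -0.03, 0.536]],
])

```text
t: 6.5
tool_pos: [0.6545, 0.0346, 0.6321]
orientation: [-0.193, 2.876, 0.22]
force: [1.2, 1.4, 0.7]
opening: 0.0929
```

```bash
python3 st.py
```

```text
6.5 [-0.1485  0.3495  0.4265  0.2379  2.137  -1.7021] [0.6545 0.0346 0.6321] z [ 0.2368  0.1657 -0.9573] y [-0.1496  0.9798  0.1326] tilt 16.799493802116988 F [1.2276 1.3643 0.71  ]
```

```bash
cat > kin.py <<'E'
import numpy as np
from scipy.spatial.transform import Rotation as Ro
from scipy.optimize import least_squares
a,h,L2,L3,o,Lt=0.003,0.3216,0.3674,0.5526,0.0626,0.4026
lo=np.array([-2.96,-.89,.02,-1.34,0,-2.66]);hi=np.array([2.96,2.26,2.5,4.48,2.73,2.66])
def fk(q,s4=1,s6=1,c6=0.,full=False):
    R1=Ro.from_euler('z',q[0]);R2=R1*Ro.from_euler('y',q[1]);R3=R2*Ro.from_euler('y',q[2])
    sh=R1.apply([a,0,h]);el=sh+R2.apply([0,0,L2]);w=el+R3.apply([o,0,L3])
    R5=R3*Ro.from_euler('z',s4*q[3])*Ro.from_euler('y',q[4]);R6=R5*Ro.from_euler('z',s6*q[5]+c6)
    p=w+R6.apply([0,0,Lt])
    return (p,R6,el,w) if full else (p,R6)
def dirR(tilt,yaw,roll=0.):
    # tool z: tilt from down in azimuth yaw; jaw(y) horizontal when roll=0
    t,w=np.radians(tilt),np.radians(yaw)
    z=np.array([np.sin(t)*np.cos(w),np.sin(t)*np.sin(w),-np.cos(t)]);y=np.array([-np.sin(w),np.cos(w),0])
    return Ro.from_matrix(np.c_[np.cross(y,z),y,z])*Ro.from_euler('z',np.radians(roll))
def ik(p,R,q0,S):
    f=lambda q:(lambda P:np.r_[P[0]-p,.3*(P[1]*R.inv()).as_rotvec()])(fk(q,*S))
    r=least_squares(f,np.clip(q0,lo+1e-3,hi-1e-3),bounds=(lo,hi)); return r.x,np.abs(r.fun).max()
S=(1,1,np.pi)
E
python3 - <<'E'
from kin import *
np.set_printoptions(precision=3,suppress=True)
q=[-0.1485,.3495,.4265,.2379,2.137,-1.7021]
for s4 in(1,-1):
  for s6 in (1,-1):
    for c in (0,np.pi/2,np.pi,-np.pi/2):
      p,R=fk(q,s4,s6,c); M=R.as_matrix(); e=np.linalg.norm(M[:,1]-[-.1496,.9798,.1326])
      if e<.05 or e>1.96: print(s4,s6,c,p,M[:,2],M[:,1])
E
```

```text
1 1 1.5707963267948966 [ 0.65  -0.016  0.632] [ 0.237  0.166 -0.957] [-0.15   0.98   0.133]
1 1 -1.5707963267948966 [ 0.65  -0.016  0.632] [ 0.237  0.166 -0.957] [ 0.15  -0.98  -0.133]
1 -1 1.5707963267948966 [ 0.65  -0.016  0.632] [ 0.237  0.166 -0.957] [-0.105 -0.975 -0.195]
```

```bash
cat > fit.py <<'E'
import kin; from kin import *
np.set_printoptions(precision=4,suppress=True)
Q=[([1.07858,.13109,1.4892,0,1.52302,-.0854],[.23712,.55053,.19337]),([.27683,-.26073,1.50121,.00037,1.90135,-.888],[.41712,.17189,.39419]),([.05348,.18095,.35358,.0002,2.60358,-1.1125],[.39944,.0727,.72424]),([.04695,.33597,.0224,.0017,2.73146,-1.116],[.39141,.06992,.76198]),([.04626,-.09546,.80877,.00097,2.37427,-1.117],[.3924,.06969,.66252]),([.0157,.6727,.0224,.0068,2.3642,-1.1431],[.6638,.0636,.592]),([-.0239,.6214,.023,.0214,2.3399,-1.1718],[.6606,.0416,.6269]),([-.1485,.3495,.4265,.2379,2.137,-1.7021],[.6545,.0346,.6321])]
def FK(q,P):
    kin.a,kin.h,kin.L2,kin.L3,kin.o,kin.Lt=P[:6]; p,R=kin.fk(q,1,1,np.pi/2)
    return p+P[6]*np.array([-np.sin(q[0]),np.cos(q[0]),0])
r=least_squares(lambda P:np.concatenate([FK(q,P)-x for q,x in Q]),[0,.32,.37,.55,.06,.4,.05]);print(r.x,abs(r.fun).max())
E
python3 fit.py
```

```text
[-0.      0.318   0.3691  0.5534  0.0616  0.4016  0.0512] 4.9662140538822563e-05
```

```bash
sed -i 's/^a,h,L2.*/a,h,L2,L3,o,Lt,dl=0.,.318,.3691,.5534,.0616,.4016,.0512/; s/R1.apply(\[a,0,h\])/R1.apply([a,dl,h])/; s/^S=.*/S=(1,1,np.pi\/2)/' kin.py
python3 - <<'E'
from kin import *
np.set_printoptions(precision=2,suppress=True)
q0=np.array([-0.1485,.3495,.4265,.2379,2.137,-1.7021])
p,R=fk(q0,*S);print(p)
def best(p,R):
    b=None
    for s in ([0,-.5,2.,0,.5,-1.6],[0,-.5,2.,.6,.8,-1.9],[0,-.5,2.,-.6,.8,-1.3]):
        q,e=ik(p,R,np.array(s),S)
        if b is None or e<b[1]: b=(q,e)
    return b
for nm,T in dict(btn=(.515,-.23,.08),bar=(.575,.138,.085),barup=(.575,.138,.185)).items():
  for tilt in (35,45,55,65,75,85):
    for yaw in (-30,-15,0,15,30):
      q,e=best(np.array(T),dirR(tilt,yaw))
      if e<1e-3:
        _,_,el,w=fk(q,*S,full=True); print(nm,tilt,yaw,q,'el',el,'w',w)
E
```

```text
[0.65 0.03 0.63]
btn 35 -30 [-0.5  -0.49  2.38 -0.02  0.64 -1.54] el [-0.13  0.13  0.64] w [ 0.32 -0.11  0.41]
btn 35 -15 [-0.68 -0.48  2.38  0.37  0.71 -2.2 ] el [-0.1   0.15  0.65] w [ 0.29 -0.17  0.41]
bar 35 -30 [ 0.48 -0.1   2.07 -0.65  0.93 -0.23] el [-0.06  0.03  0.69] w [0.38 0.25 0.41]
bar 35 -15 [ 0.38 -0.25  2.2  -0.53  0.75 -0.62] el [-0.1   0.01  0.68] w [0.35 0.2  0.41]
bar 35 0 [ 0.24 -0.36  2.28 -0.23  0.63 -1.18] el [-0.14  0.02  0.66] w [0.34 0.14 0.41]
bar 35 15 [ 0.08 -0.4   2.31  0.18  0.63 -1.87] el [-0.15  0.04  0.66] w [0.35 0.08 0.41]
bar 35 30 [-0.08 -0.34  2.27  0.49  0.75 -2.46] el [-0.12  0.06  0.67] w [0.38 0.02 0.41]
bar 45 -30 [ 0.59 -0.08  2.14 -0.93  0.91  0.07] el [-0.05  0.03  0.69] w [0.33 0.28 0.37]
bar 45 -15 [ 0.47 -0.28  2.32 -0.87  0.67 -0.25] el [-0.11 -0.    0.67] w [0.3  0.21 0.37]
bar 45 0 [ 0.28 -0.46  2.45 -0.49  0.44 -0.92] el [-0.17  0.    0.65] w [0.29 0.14 0.37]
bar 45 15 [ 0.04 -0.52  2.49  0.37  0.43 -2.07] el [-0.19  0.04  0.64] w [0.3  0.06 0.37]
bar 55 -30 [ 0.68  0.    2.19 -1.2   0.96  0.39] el [-0.03  0.04  0.69] w [0.29 0.3
[... 602 characters left out ...]
6 -0.13] el [-0.1  -0.01  0.68] w [0.33 0.28 0.47]
barup 45 -15 [ 0.47 -0.46  2.25 -0.69  0.84 -0.5 ] el [-0.17 -0.03  0.65] w [0.3  0.21 0.47]
barup 45 0 [ 0.28 -0.64  2.36 -0.32  0.68 -1.11] el [-0.22 -0.01  0.61] w [0.29 0.14 0.47]
barup 45 15 [ 0.04 -0.7   2.4   0.24  0.68 -1.92] el [-0.24  0.04  0.6 ] w [0.3  0.06 0.47]
barup 45 30 [-0.17 -0.61  2.34  0.64  0.86 -2.55] el [-0.2   0.09  0.62] w [ 0.33 -0.    0.47]
barup 55 -30 [ 0.68 -0.2   2.16 -1.07  1.06  0.13] el [-0.09 -0.01  0.68] w [0.29 0.3  0.42]
barup 55 -15 [ 0.56 -0.48  2.37 -1.02  0.79 -0.16] el [-0.17 -0.05  0.65] w [0.26 0.22 0.42]
barup 65 -30 [ 0.76 -0.11  2.2  -1.3   1.13  0.4 ] el [-0.06  0.01  0.69] w [0.26 0.32 0.35]
```

Run:
```python
from kin import *
np.set_printoptions(precision=2,suppress=True)
def best(p,R):
    b=None
    for s in ([0,-.5,2.,0,.5,-1.6],[0,-.5,2.,.6,.8,-1.9],[0,-.5,2.,-.6,.8,-1.3],[-.6,-.4,2.3,.5,.7,-2.4],[-.6,-.4,2.3,.5,.7,1]):
        q,e=ik(p,R,np.array(s),S)
        if b is None or e<b[1]: b=(q,e)
    return b
T=(.535,-.23,.082)
for tilt in (36,40,44,50,56):
  for yaw in (-25,-15,-8,0,8,15,25):
    for roll in (0,180):
      q,e=best(np.array(T),dirR(tilt,yaw,roll))
      if e<1e-3: print(tilt,yaw,roll,q)
```

```text
36 -25 0 [-0.53 -0.44  2.36  0.1   0.6  -1.73]
36 -25 180 [-0.53 -0.44  2.36  0.1   0.6   1.41]
36 -15 0 [-0.65 -0.43  2.35  0.37  0.66 -2.19]
36 -15 180 [-0.65 -0.43  2.35  0.37  0.66  0.96]
36 -8 0 [-0.72 -0.39  2.32  0.51  0.73 -2.45]
36 -8 180 [-0.72 -0.39  2.32  0.51  0.73  0.69]
36 0 180 [-0.79 -0.33  2.27  0.61  0.82  0.44]
36 8 180 [-0.85 -0.25  2.21  0.67  0.92  0.24]
36 15 180 [-0.88 -0.18  2.15  0.69  1.    0.09]
36 25 180 [-0.91 -0.07  2.05  0.69  1.11 -0.08]
40 -25 0 [-0.54 -0.5   2.43  0.14  0.52 -1.77]
40 -25 180 [-0.54 -0.5   2.43  0.14  0.52  1.37]
40 -15 0 [-0.68 -0.48  2.41  0.47  0.6  -2.3 ]
40 -15 180 [-0.68 -0.48  2.41  0.47  0.6   0.85]
40 -8 0 [-0.76 -0.43  2.38  0.63  0.69 -2.58]
40 -8 180 [-0.76 -0.43  2.38  0.63  0.69  0.56]
40 0 180 [-0.84 -0.35  2.33  0.73  0.8   0.31]
40 8 180 [-0.89 -0.26  2.26  0.78  0.91  0.12]
40 15 180 [-0.93 -0.18  2.19  0.79  1.   -0.02]
40 25 180 [-0.96 -0.06  2.08  0.78  1.12 -0.18]
44 -25 0 [-0.55 -0.55  2.5   0.19  0.43 -1.82]
44 -25 180 [-0.55 -0.55  2.5   0.19  0.43  1.32]
44 -15 0 [-0.7  -0.52  2.48  0.61  0.55 -2.43]
44 -15 180 [-0.7  -0.52  2.48  0.61  0.55  0.71]
44 -8 180 [-0.8  -0.46  2.45  0.77  0.66  0.41]
44 0 180 [-0.88 -0.37  2.38  0.86  0.79  0.17]
44 8 180 [-0.94 -0.27  2.3   0.89  0.91 -0.01]
44 15 180 [-0.98 -0.17  2.22  0.89  1.01 -0.14]
44 25 180 [-1.   -0.04  2.1   0.86  1.14 -0.27]
50 0 180 [-0.95 -0.38  2.45  1.06  0.79 -0.06]
50 8 180 [-1.01 -0.25  2.36  1.06  0.93 -0.21]
50 15 180 [-1.05 -0.14  2.26  1.03  1.04 -0.31]
50 25 180 [-1.07  0.01  2.12  0.98  1.18 -0.42]
56 0 180 [-1.02 -0.34  2.5   1.26  0.83 -0.3 ]
56 8 180 [-1.08 -0.2   2.39  1.22  0.98 -0.41]
56 15 0 [-1.11 -0.08  2.29  1.16  1.09  2.66]
56 15 180 [-1.11 -0.08  2.29  1.16  1.09 -0.48]
56 25 0 [-1.13  0.07  2.14  1.08  1.23  2.59]
56 25 180 [-1.13  0.07  2.14  1.08  1.23 -0.55]
```

>>> play_rows([
  [[-1, 0.6, 0, 0.8, 0], [-1, 0.6, 0, 0.8, 0]],
])

```text
t: 6.7
tool_pos: [0.6776, 0.0361, 0.6618]
orientation: [-0.18, 2.853, 0.22]
force: [1.1, -0.4, 2.3]
opening: 0.0933
```

>>> play_rows([
  [[-1, 0.6, 0, 0.8, 0]],
])

```text
t: 6.8
tool_pos: [0.6878, 0.0373, 0.6636]
orientation: [-0.174, 2.83, 0.224]
force: [1.9, -0.3, -1.5]
opening: 0.093
```

>>> play_rows([
  [[-1, 0.6, 0, 0.8, 0]],
])

```text
t: 6.9
tool_pos: [0.6934, 0.0392, 0.6793]
orientation: [-0.17, 2.783, 0.219]
force: [-0.7, -0.3, 0.3]
opening: 0.0928
```

>>> play_rows([
  [[-1, 0.6, 0, 0.8, 0]],
])

```text
t: 7.0
tool_pos: [0.6988, 0.0411, 0.6928]
orientation: [-0.166, 2.742, 0.217]
force: [0.4, 0.4, 0.8]
opening: 0.0931
```

>>> play_rows([
  [[-1, 0.6, 0, 0.8, 0]],
])

```text
t: 7.1
tool_pos: [0.7059, 0.0426, 0.7028]
orientation: [-0.161, 2.707, 0.217]
force: [-0.3, -1.3, -0.3]
opening: 0.0932
```

```bash
python3 st.py
```

```text
7.1 [-0.1452  0.55    0.0225  0.2827  2.1624 -1.6278] [0.7059 0.0426 0.7028] z [ 0.3976  0.1759 -0.9006] y [-0.145   0.9812  0.1276] tilt 25.768556595418524 F [-0.3312 -1.2996 -0.3408]
```

>>> play_rows([
  [[-1, 0.6, 0, 0.8, 0]],
])

```text
t: 7.2
tool_pos: [0.7142, 0.0438, 0.7111]
orientation: [-0.155, 2.674, 0.218]
force: [0.2, -0.1, 0.5]
opening: 0.0934
```

>>> play_rows([
  [[-1, 0.6, 0, 0.8, 0]],
])

```text
t: 7.3
tool_pos: [0.7233, 0.0449, 0.7191]
orientation: [-0.149, 2.642, 0.218]
force: [-0.0, 0.1, -0.1]
opening: 0.0931
```

>>> play_rows([
  [[-1, 0.6, 0, 0.8, 0]],
])

```text
t: 7.4
tool_pos: [0.7325, 0.0461, 0.7274]
orientation: [-0.144, 2.609, 0.219]
force: [-0.1, 0.1, 0.6]
opening: 0.0931
```

>>> play_rows([
  [[-1, 0.6, 0, 0.8, 0]],
])

```text
t: 7.5
tool_pos: [0.7417, 0.0473, 0.7365]
orientation: [-0.139, 2.574, 0.22]
force: [-0.7, -0.0, -0.5]
opening: 0.0929
```

>>> play_rows([
  [[-1, 0.6, 0, 0.8, 0]],
])

```text
t: 7.6
tool_pos: [0.751, 0.0484, 0.7461]
orientation: [-0.134, 2.539, 0.22]
force: [0.2, 0.8, -0.0]
opening: 0.0927
```

>>> play_rows([
  [[-1, 0.6, 0, 0.8, 0]],
])

```text
t: 7.7
tool_pos: [0.7605, 0.0495, 0.7559]
orientation: [-0.128, 2.504, 0.22]
force: [0.0, -0.1, -0.2]
opening: 0.0926
```

```bash
python3 st.py
```

```text
7.7 [-0.1453  0.5275  0.0237  0.2968  1.9778 -1.6141] [0.7605 0.0495 0.7559] z [ 0.5739  0.1874 -0.7972] y [-0.1431  0.9814  0.1278] tilt 37.13985193736765 F [ 0.0122 -0.1112 -0.2112]
```

>>> play_rows([
  [[1, 0.6, 0, 0.8, 0]],
])

```text
t: 7.8
tool_pos: [0.7702, 0.0506, 0.7659]
orientation: [-0.123, 2.468, 0.22]
force: [0.6, -0.0, 0.3]
opening: 0.0885
```

>>> play_rows([
  [[1, 0.6, 0, 0.8, 0]],
])

```text
t: 7.9
tool_pos: [0.78, 0.0516, 0.7761]
orientation: [-0.118, 2.432, 0.221]
force: [0.0, -0.7, 0.3]
opening: 0.0812
```

```bash
cat >> st.py <<'E'
np.savez('st.npz',**{k:np.array(v) for k,v in s.items()})
E
python3 st.py
cat > path.py <<'E'
from kin import *; import sys
np.set_printoptions(precision=3,suppress=True)
s=np.load('st.npz');q=s['q'];R0=Ro.from_rotvec(s['orientation']);p0=s['tool_pos']
def run(pts,n=6):
    global q
    p=p0;y0=0
    for (t,yaw) in pts:
        t=np.array(t,float)
        for k in range(1,n+1):
            f=k/n;x=p+(t-p)*f;y=y0+(yaw-y0)*f
            q,e=ik(x,Ro.from_euler('z',y)*R0,q,S)
        _,_,el,w=fk(q,*S,full=True);print(t,yaw,q,'e',round(e,4),'el',el,'w',w)
        p=t;y0=yaw
E
python3 - <<'E'
from path import *
run([((.42,-.15,.55),-.25),((.42,-.24,.35),-.45),((.42,-.24,.083),-.45),((.535,-.24,.083),-.45)])
E
```

```text
7.9 [-0.1439  0.5231  0.0237  0.2994  1.9099 -1.6109] [0.78   0.0516 0.7761] z [ 0.6304  0.1897 -0.7527] y [-0.143   0.9815  0.1276] tilt 41.17138469925418 F [ 0.0375 -0.7186  0.3238]
[ 0.42 -0.15  0.55] -0.25 [-1.033 -0.8    1.739  0.631  1.764 -2.184] e 0.0 el [-0.092  0.254  0.575] w [ 0.156 -0.161  0.852]
[ 0.42 -0.24  0.35] -0.45 [-1.095 -0.89   2.158  0.564  1.44  -2.266] e 0.0034 el [-0.086  0.278  0.55 ] w [ 0.165 -0.207  0.656]
[ 0.42  -0.24   0.083] -0.45 [-1.082 -0.66   2.5    0.663  1.012 -2.596] e 0.0139 el [-0.061  0.224  0.61 ] w [ 0.182 -0.233  0.403]
[ 0.535 -0.24   0.083] -0.45 [-0.779 -0.429  2.392  0.663  0.673 -2.418] e 0.0 el [-0.073  0.144  0.654] w [ 0.274 -0.198  0.385]
```

Run:
```python
from path import *
run([((.62,-.05,.65),-.2),((.50,-.2,.50),-.45),((.495,-.24,.30),-.45),((.495,-.24,.20),-.45),((.495,-.24,.083),-.45),((.535,-.24,.083),-.45)])
```

```text
[ 0.62 -0.05  0.65] -0.2 [-0.346 -0.325  1.249  0.284  1.549 -1.722] e 0.0 el [-0.093  0.088  0.668] w [ 0.357 -0.074  0.952]
[ 0.5 -0.2  0.5] -0.45 [-0.765 -0.697  1.787  0.389  1.439 -1.912] e 0.0 el [-0.135  0.201  0.601] w [ 0.239 -0.158  0.802]
[ 0.495 -0.24   0.3  ] -0.45 [-0.871 -0.759  2.189  0.486  1.173 -2.155] e 0.0 el [-0.124  0.227  0.586] w [ 0.234 -0.198  0.602]
[ 0.495 -0.24   0.2  ] -0.45 [-0.871 -0.733  2.355  0.536  1.006 -2.261] e 0.0 el [-0.12   0.222  0.592] w [ 0.234 -0.198  0.502]
[ 0.495 -0.24   0.083] -0.45 [-0.871 -0.566  2.48   0.672  0.764 -2.475] e 0.0 el [-0.088  0.184  0.63 ] w [ 0.234 -0.198  0.385]
[ 0.535 -0.24   0.083] -0.45 [-0.779 -0.429  2.392  0.663  0.673 -2.418] e 0.0 el [-0.073  0.144  0.654] w [ 0.274 -0.198  0.385]
```

>>> play_rows([
  [[1, -0.04, -0.025, -0.03, -0.05], [1, -0.08, -0.05, -0.06, -0.1], [1, -0.12, -0.075, -0.09, -0.15], [1, -0.16, -0.1, -0.12, -0.2], [1, -0.19, -0.14, -0.16, -0.26], [1, -0.22, -0.17, -0.2, -0.32], [1, -0.25, -0.21, -0.24, -0.38], [1, -0.28, -0.25, -0.28, -0.45]],
])

```text
t: 8.7
tool_pos: [0.588, -0.1033, 0.6001]
orientation: [0.427, 2.385, 0.016]
force: [-0.0, -0.4, -0.3]
opening: 0.0178
```

>>> play_rows([
  [[1, 0, 0, 0, 0], [1, 0, 0, 0, 0], [1, 0, 0, 0, 0]],
])

```text
t: 9.0
tool_pos: [0.59, -0.1023, 0.6038]
orientation: [0.423, 2.384, 0.018]
force: [0.3, 0.9, -0.3]
opening: 0.0003
```

```bash
python3 st.py
```

```text
9.0 [-0.3382 -0.4601  1.4403  0.1206  1.4505 -1.5275] [ 0.59   -0.1023  0.6038] z [ 0.6514 -0.1024 -0.7518] y [0.2967 0.9464 0.1281] tilt 41.251299861342765 F [ 0.2907  0.8775 -0.3173]
```

>>> play_rows([
  [[1, -0.02, -0.02, -0.03, 0], [1, -0.035, -0.04, -0.06, 0], [1, -0.05, -0.06, -0.1, 0], [1, -0.065, -0.08, -0.14, 0], [1, -0.085, -0.1, -0.18, 0], [1, -0.085, -0.12, -0.22, 0], [1, -0.085, -0.138, -0.26, 0], [1, -0.085, -0.138, -0.3, 0]],
])

```text
t: 9.8
tool_pos: [0.5054, -0.2434, 0.302]
orientation: [0.426, 2.386, 0.014]
force: [-0.6, -0.6, 0.3]
opening: 0.0004
```

>>> play_rows([
  [[1, 0, 0, 0, 0], [1, 0, 0, 0, 0]],
])

```text
t: 10.0
tool_pos: [0.5055, -0.2409, 0.303]
orientation: [0.424, 2.387, 0.018]
force: [0.1, 0.1, 0.5]
opening: 0.0003
```

```bash
python3 st.py
python3 - <<'E'
from h import *
c=cam('side'); crop(c,'side2.png',0,0,640,400,1.25)
c=cam('top'); crop(c,'top2.png',0,0,640,400,1.25)
E
```

```text
10.0 [-0.8473 -0.7253  2.1644  0.4751  1.1561 -2.1373] [ 0.5055 -0.2409  0.303 ] z [ 0.649  -0.1023 -0.7539] y [0.2973 0.9462 0.1275] tilt 41.069309849071644 F [0.089  0.097  0.4822]
```

View pics/side2.png

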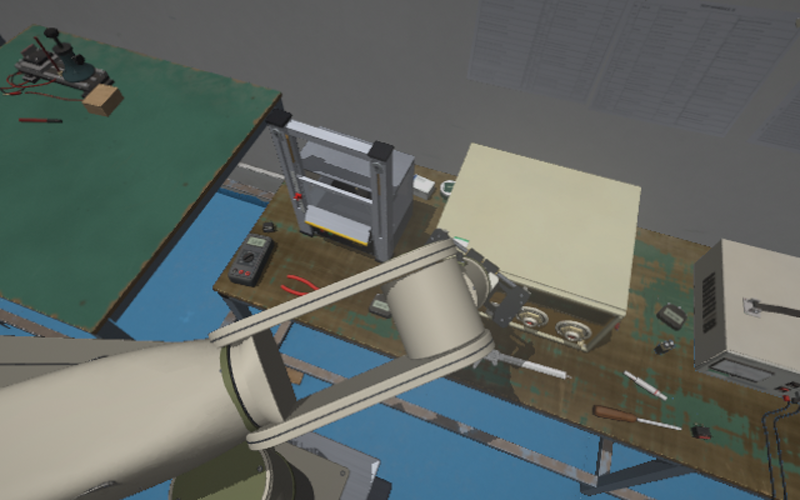

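View pics/top2.png

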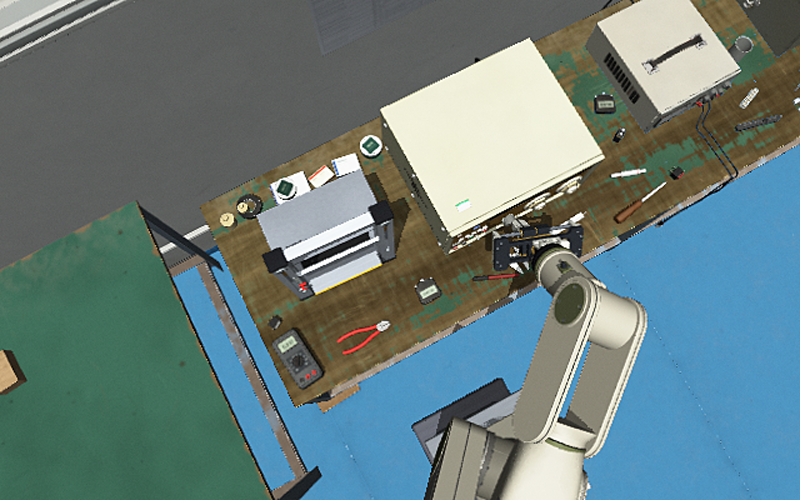

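Run:
```python
from path import *
run([((.5055,-.241,.2),.07),((.5055,-.241,.083),.07),((.54,-.241,.083),.07)])
R=Ro.from_euler('z',.07)*R0; M=R.as_matrix();print(M)
for sx in(-1,1):
  for sy in(-1,1): print(sx,sy,'tip',M@[sx*.0075,sy*.0175,.014],'body',M@[sx*.0375,sy*.094,-.07])
```

```text
[ 0.505 -0.241  0.2  ] 0.07 [-0.89  -0.651  2.308  0.586  1.025 -2.371] e 0.0 el [-0.101  0.206  0.612] w [ 0.243 -0.218  0.503]
[ 0.505 -0.241  0.083] 0.07 [-0.89  -0.479  2.425  0.724  0.795 -2.593] e 0.0 el [-0.067  0.164  0.646] w [ 0.243 -0.218  0.386]
[ 0.54  -0.241  0.083] 0.07 [-0.813 -0.373  2.352  0.72   0.723 -2.547] e 0.0 el [-0.055  0.133  0.662] w [ 0.277 -0.218  0.386]
[[-0.72   0.23   0.655]
 [ 0.257  0.965 -0.057]
 [-0.644  0.127 -0.754]]
-1 -1 tip [ 0.011 -0.02  -0.008] body [-0.04  -0.096  0.065]
-1 1 tip [ 0.019  0.014 -0.003] body [0.003 0.085 0.089]
1 -1 tip [-0.    -0.016 -0.018] body [-0.094 -0.077  0.017]
1 1 tip [ 0.008  0.018 -0.013] body [-0.051  0.104  0.041]
```

>>> play_rows([
  [[1, 0, 0, -0.03, 0.07], [1, 0, 0, -0.06, 0.07], [1, 0, 0, -0.1, 0.07], [1, 0, 0, -0.14, 0.07], [1, 0, 0, -0.18, 0.07], [1, 0, 0, -0.21, 0.07], [1, 0, 0, -0.222, 0.07], [1, 0, 0, -0.222, 0.07]],
])

```text
t: 10.9
tool_pos: [0.5055, -0.2411, 0.0793]
orientation: [0.34, 2.403, 0.05]
force: [-0.5, -0.2, 0.1]
opening: 0.0
```

>>> play_rows([
  [[1, 0, 0, 0, 0], [1, 0.005, 0, 0, 0], [1, 0.01, 0, 0, 0], [1, 0.01, 0, 0, 0]],
])

```text
t: 11.3
tool_pos: [0.5158, -0.2414, 0.08]
orientation: [0.34, 2.401, 0.048]
force: [-0.6, -0.6, -0.5]
opening: 0.0003
```

```bash
python3 st.py
python3 - <<'E'
from h import *
c=cam('side'); crop(c,'side3.png',320,160,480,280,5)
c=cam('top'); crop(c,'top3.png',340,130,480,220,5.5)
E
```

```text
11.3 [-0.8661 -0.4408  2.405   0.7285  0.7654 -2.5879] [ 0.5158 -0.2414  0.08  ] z [ 0.6545 -0.0576 -0.7539] y [0.2307 0.9648 0.1265] tilt 41.07256757776496 F [-0.6399 -0.5515 -0.5249]
```

View pics/side3.png

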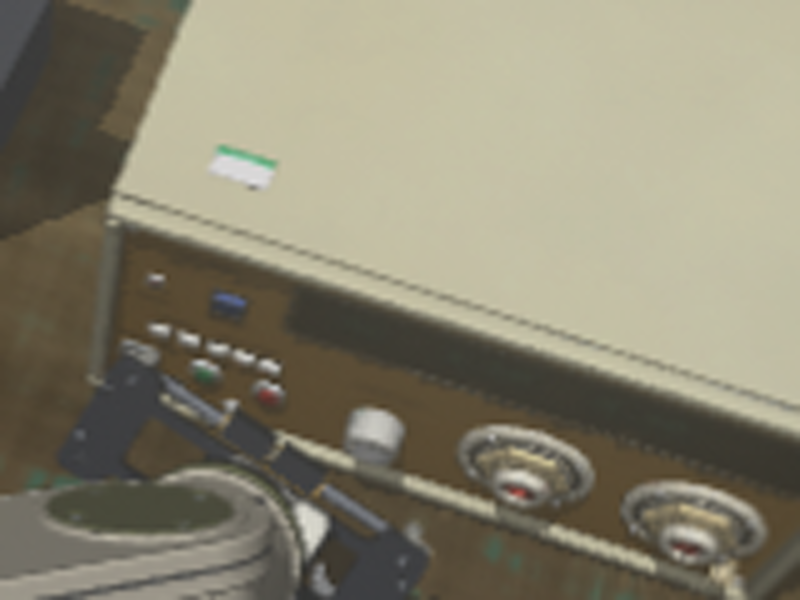

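View pics/top3.png

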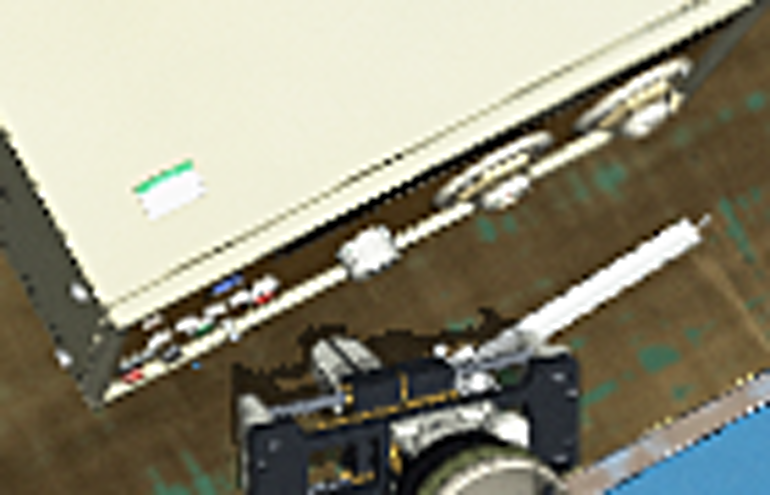

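Run:
```python
from h import *
np.set_printoptions(precision=3,suppress=True)
t=load('top')
for (x,y) in ((320,345),(330,352),(340,345),(350,365),(370,375),(250,400),(255,415)):
    print((x,y),p3(t,340+x/5.5,130+y/5.5))
s=load('side')
for (x,y) in ((250,425),(265,440),(275,450),(300,480),(310,515),(235,405),(268,392)):
    print('s',(x,y),p3(s,320+x/5,160+y/5))
R=cv2.Rodrigues(sensors.read_state()['orientation'])[0];p=sensors.read_state()['tool_pos']
for q in ([-.0075,.0175,.014],[-.0075,-.0175,.014],[0,0,.014],[0,0,0]): P=p+R@q; print(P,(proj(t,P)-[340,130])*5.5,(proj(s,P)-[320,160])*5)
```

```text
(320, 345) [ 0.503 -0.238  0.103]
(330, 352) [ 0.495 -0.237  0.118]
(340, 345) [ 0.497 -0.247  0.109]
(350, 365) [ 0.482 -0.241  0.129]
(370, 375) [ 0.464 -0.231  0.196]
(250, 400) [ 0.483 -0.168  0.189]
(255, 415) [ 0.472 -0.162  0.212]
s (250, 425) [ 0.459 -0.228  0.204]
s (265, 440) [ 0.455 -0.238  0.202]
s (275, 450) [ 0.453 -0.244  0.198]
s (300, 480) [ 0.443 -0.261  0.194]
s (310, 515) [ 0.402 -0.269  0.247]
s (235, 405) [ 0.549 -0.214  0.044]
s (268, 392) [ 0.548 -0.231  0.077]
[ 0.534 -0.227  0.075] [[271.127 320.028]] [[254.522 411.382]]
[ 0.525 -0.26   0.071] [[326.907 307.586]] [[303.919 444.115]]
[ 0.524 -0.242  0.068] [[299.616 325.161]] [[272.498 437.706]]
[ 0.515 -0.241  0.079] [[308.668 335.057]] [[269.49  442.848]]
```

Run:
```python
from h import *
np.set_printoptions(precision=3,suppress=True)
t=load('top')
im=t['color'][186:200,386:416]
for v in range(186,200):
    print(v,' '.join('%4d/%4d'%(1000*p[2],1000*p[1]) for p in (p3(t,u,v) for u in range(390,408,2))))
crop(t,'t3b.png',380,180,420,205,16)
s=load('side'); crop(s,'s3b.png',355,225,395,265,14)
```

```text
186   22/-244    4/-254    3/-261    1/-267    1/-273    0/-280    3/-285    3/-290    0/-297
187    5/-247    2/-253    2/-259    0/-266    0/-271   -3/-279   -3/-285    2/-289    2/-295
188    1/-246    0/-252    1/-258    1/-264    0/-270    0/-276    1/-282    2/-287    2/-293
189    0/-244    0/-250    2/-256    2/-262    0/-268    0/-274    0/-280    0/-286   -1/-293
190    0/-243    1/-248    1/-254    2/-260    0/-267    0/-272    0/-279    0/-285    0/-290
191    0/-241    1/-247    0/-253    2/-258    2/-264    5/-269    1/-276    2/-282    0/-289
192    2/-239    0/-245    2/-251   -1/-258  103/-238  107/-242  110/-247  111/-253    2/-286
193    2/-237    0/-244    2/-249    3/-255  108/-235  111/-240  112/-245  119/-249  119/-255
194    1/-236    1/-242    1/-248    3/-253  120/-231  118/-237  118/-242  120/-247  121/-252
195    2/-234    0/-240    0/-246    6/-251  121/-229  129/-232  121/-240  123/-245  128/-249
196    1/-232    1/-238    1/-244    5/-249  122/-227  131/-230  130/-236  129/-242  133/-246
197    0/-231    1/-237    2/-242    5/-247  123/-225  133/-228  131/-234  133/-239  190/-230
198   -2/-230    0/-235    0/-241    5/-246  122/-224  135/-226  143/-230  192/-223  196/-227
199   -1/-228    1/-233    0/-239    3/-244  118/-223  138/-224  189/-217  196/-220  200/-225
```

View pics/t3b.png

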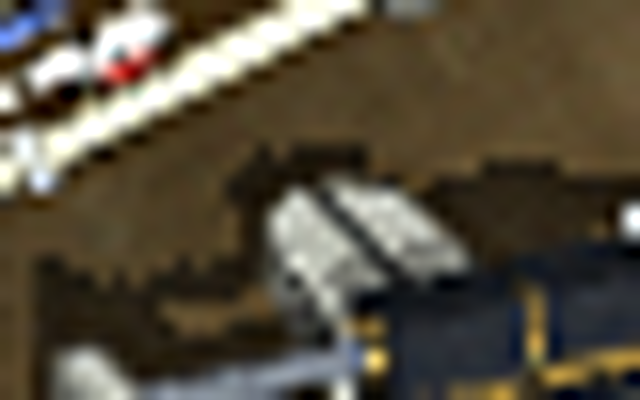

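View pics/s3b.png

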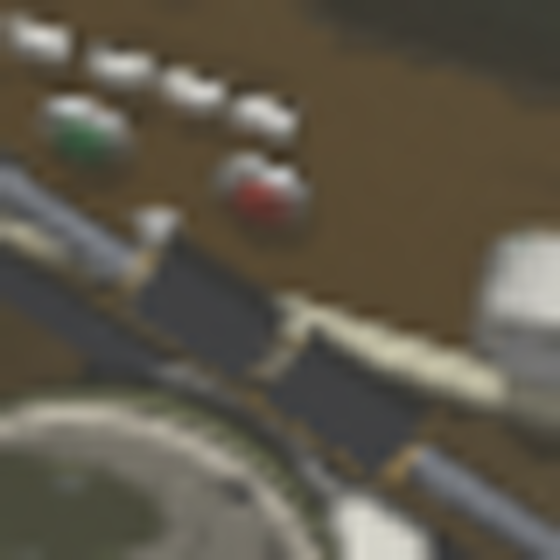

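```bash
cat > cloud.py <<'E'
from h import *
np.set_printoptions(precision=3,suppress=True)
def cloud(c):
    z=c['range_z'];v,u=np.nonzero(z>0);K=c['intrinsics'].astype(float);D=c['D'].astype(float)
    x=cv2.undistortPoints(np.c_[u,v].astype(float)[:,None],K,D)[:,0];zz=z[v,u][:,None]
    R=cv2.Rodrigues(c['rvec'].astype(float))[0];return (np.c_[x*zz,zz]-c['tvec'].ravel())@R,u,v
E
python3 - <<'E'
from cloud import *
s=sensors.read_state();R=cv2.Rodrigues(s['orientation'])[0]
for n in('top','side'):
    P,u,v=cloud(load(n)); L=(P-s['tool_pos'])@R
    m=(abs(L[:,0])<.05)&(abs(L[:,1])<.1)&(L[:,2]>-.25)&(L[:,2]<.03)&(P[:,2]>.03)&(P[:,0]<.54)
    L=L[m]
    for k in np.arange(-.25,.03,.01):
        q=L[(L[:,2]>=k)&(L[:,2]<k+.01)]
        if len(q): print(n,'%.2f'%k,len(q),'x',q[:,0].min(),q[:,0].max(),'y',q[:,1].min(),q[:,1].max())
E
```

```text
top -0.25 90 x -0.04490826091423138 0.022829956919419758 y -0.04052004407309826 0.04273557480255188
top -0.24 70 x -0.045347704494110616 0.017551654886296442 y -0.02849629114015818 0.04331112884486825
top -0.23 21 x -0.044848481941067796 0.004752238433830215 y -0.023516557302999588 0.04248140634418344
top -0.22 23 x -0.04156652572288904 0.0013859011908322484 y -0.01587476377343169 0.037564453413025486
top -0.21 82 x -0.03991309525169959 0.009758402468560686 y -0.039025367423039053 0.038129232892569885
top -0.20 52 x -0.03838642441323649 0.005171266216345076 y -0.04248178291349189 0.03552490646674384
top -0.19 1 x -0.020840436626490967 -0.020840436626490967 y 0.015240966764921787 0.015240966764921787
top -0.18 7 x -0.022883788114321943 -0.0175845305043067 y -0.028736044366517936 0.017326567839510507
top -0.17 40 x -0.026669034551315658 0.017680986778391992 y -0.0804630568965078 0.017346207455362965
top -0.16 481 x -0.03988075112423006 0.033819977003925236 y -0.09586720482196902 0.09606163788095257
top -0.15 220 x -0.040565021305371374 0.037609299415115316 y -0.09703587362286137 0.0950
[... 2382 characters left out ...]
897053351104611 -0.023563135276665474 y -0.08389899210139941 0.08285319258809676
side -0.12 22 x -0.03857437141004588 -0.03172000182391522 y -0.08683192816204512 0.0813031469334891
side -0.08 1 x -0.01004609479916692 -0.01004609479916692 y -0.0020724430254260946 -0.0020724430254260946
side -0.03 1 x -0.012219923327627582 -0.012219923327627582 y -0.0036907390000283746 -0.0036907390000283746
side 0.00 24 x -0.04166288912284793 -0.025611749354724787 y -0.060477216475885415 -0.03820682204703315
side 0.01 29 x -0.04092661357332047 -0.020089436491910435 y -0.06324841524669082 -0.03461728263367117
side 0.02 11 x -0.026554655743844826 -0.015986919059538793 y -0.06466304117155866 -0.04221372568337464
```

Run:
```python
from path import *
run([((.515,-.241,.047),0),((.53,-.241,.047),0),((.56,-.241,.047),0)])
```

```text
[ 0.515 -0.241  0.047] 0 [-0.858 -0.367  2.419  0.783  0.695 -2.66 ] e 0.0017 el [-0.048  0.134  0.662] w [ 0.254 -0.216  0.352]
[ 0.53  -0.241  0.047] 0 [-0.831 -0.32   2.388  0.797  0.668 -2.66 ] e 0.0004 el [-0.04   0.12   0.668] w [ 0.268 -0.217  0.35 ]
[ 0.56  -0.241  0.047] 0 [-0.772 -0.234  2.322  0.8    0.617 -2.627] e 0.0 el [-0.026  0.096  0.677] w [ 0.297 -0.218  0.35 ]
```

>>> play_rows([
  [[1, 0.012, 0, 0, -0.06], [1, 0.015, 0, -0.01, -0.06], [1, 0.015, 0, -0.02, -0.06], [1, 0.015, 0, -0.03, -0.06], [1, 0.015, 0, -0.033, -0.06], [1, 0.015, 0, -0.033, -0.06]],
])

```text
t: 12.0
tool_pos: [0.5291, -0.2404, 0.0447]
orientation: [0.414, 2.392, 0.024]
force: [0.1, -0.2, -0.4]
opening: 0.0006
```

```bash
python3 st.py
python3 - <<'E'
from cloud import *
s=sensors.read_state();R=cv2.Rodrigues(s['orientation'])[0]
c=cam('top');c={k:np.array(x) for k,x in c.items()};P,u,v=cloud(c);L=(P-s['tool_pos'])@R
m=(abs(L[:,0])<.03)&(abs(L[:,1])<.03)&(L[:,2]>-.09)&(L[:,2]<.03)&(P[:,2]>.04)&(P[:,0]<.542)
print(L[m].max(0));i=np.argsort(-P[m][:,0])[:8];print(P[m][i],L[m][i])
crop(c,'t4.png',380,175,420,205,16)
c=cam('side'); crop(c,'s4.png',355,225,395,265,14)
E
```

```text
12.0 [-0.7979 -0.3464  2.4119  0.7603  0.615  -2.5573] [ 0.5291 -0.2404  0.0447] z [ 0.6479 -0.0949 -0.7558] y [0.2889 0.9487 0.1285] tilt 40.90718873097333 F [ 0.0955 -0.2028 -0.39  ]
[ 0.008  0.019 -0.023]
[[ 0.518 -0.235  0.078]
 [ 0.517 -0.226  0.084]
 [ 0.517 -0.247  0.072]
 [ 0.517 -0.231  0.074]
 [ 0.517 -0.239  0.074]
 [ 0.517 -0.244  0.065]
 [ 0.515 -0.232  0.082]
 [ 0.514 -0.224  0.087]] [[-0.012  0.006 -0.033]
 [-0.013  0.015 -0.039]
 [-0.011 -0.006 -0.028]
 [-0.008  0.009 -0.031]
 [-0.01   0.002 -0.03 ]
 [-0.006 -0.004 -0.023]
 [-0.011  0.008 -0.039]
 [-0.012  0.017 -0.043]]
```

View pics/t4.png

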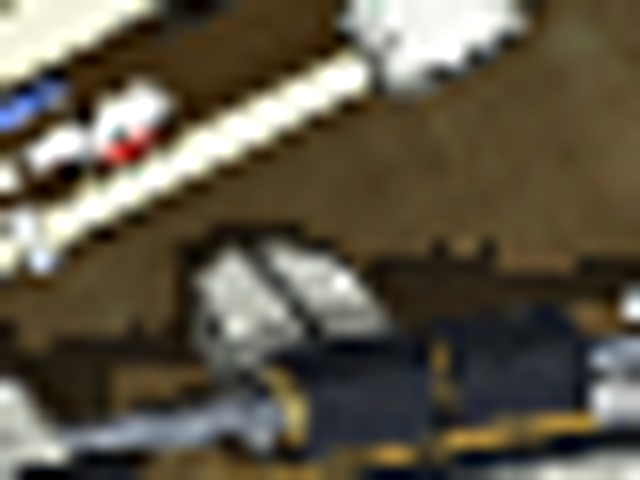

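View pics/s4.png

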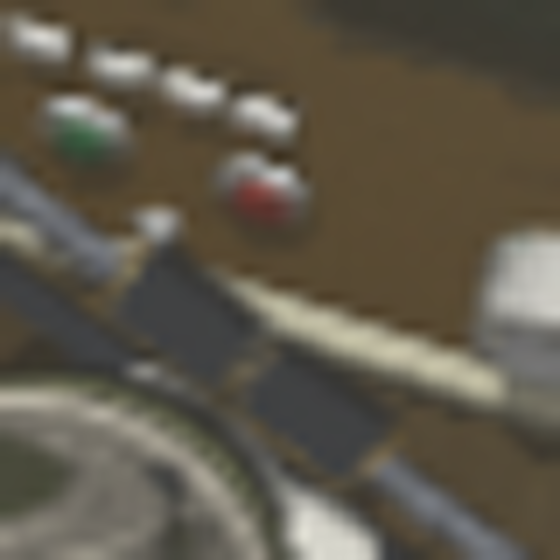

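>>> play_rows([
  [[1, 0.01, 0, 0, 0], [1, 0.018, 0, 0, 0], [1, 0.02, 0, 0, 0], [1, 0.022, 0, 0, 0], [1, 0.022, 0, 0, 0]],
])

```text
t: 12.6
tool_pos: [0.5516, -0.2407, 0.0454]
orientation: [0.413, 2.391, 0.023]
force: [0.3, -0.4, 0.3]
opening: 0.0003
```

>>> play_rows([
  [[1, 0.002, 0, 0, 0], [1, 0.002, 0, 0, 0]],
])

```text
t: 12.8
tool_pos: [0.5535, -0.2409, 0.0454]
orientation: [0.414, 2.391, 0.022]
force: [-0.0, -0.0, 1.0]
opening: 0.0006
```

>>> play_rows([
  [[1, 0.002, 0, 0, 0], [1, 0.002, 0, 0, 0]],
])

```text
t: 13.0
tool_pos: [0.5554, -0.2407, 0.0451]
orientation: [0.414, 2.391, 0.023]
force: [-1.8, 0.2, 0.2]
opening: 0.0004
```

>>> play_rows([
  [[1, 0.001, 0, 0, 0], [1, 0.001, 0, 0, 0]],
])

```text
t: 13.2
tool_pos: [0.5563, -0.2407, 0.0451]
orientation: [0.414, 2.392, 0.023]
force: [-3.2, 0.9, 0.3]
opening: 0.0001
```

>>> play_rows([
  [[1, 0.001, 0, 0, 0], [1, 0.001, 0, 0, 0]],
])

```text
t: 13.4
tool_pos: [0.5573, -0.2406, 0.045]
orientation: [0.414, 2.392, 0.023]
force: [-5.9, 1.6, 1.6]
opening: 0.0009
```

>>> play_rows([
  [[1, 0.001, 0, 0, 0], [1, 0.001, 0, 0, 0]],
])

```text
t: 13.6
tool_pos: [0.5582, -0.2406, 0.0449]
orientation: [0.414, 2.392, 0.023]
force: [-7.2, 2.2, 3.3]
opening: 0.0007
```

```bash
python3 st.py
python3 - <<'E'
from h import *
c=cam('side'); crop(c,'s5.png',355,225,395,265,14)
c=cam('top'); crop(c,'t5.png',375,170,415,200,16)
E
```

```text
13.6 [-0.7394 -0.2597  2.3459  0.7544  0.5643 -2.5167] [ 0.5582 -0.2406  0.0449] z [ 0.6481 -0.0953 -0.7556] y [0.2887 0.9488 0.1279] tilt 40.923219159050724 F [-7.2063  2.1785  3.3025]
```

View pics/s5.png

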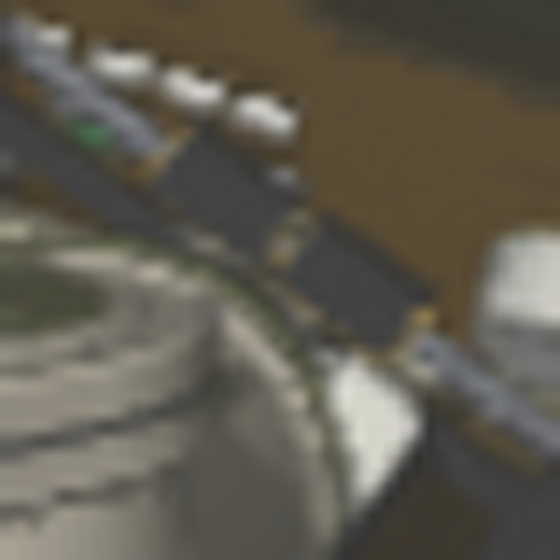

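View pics/t5.png

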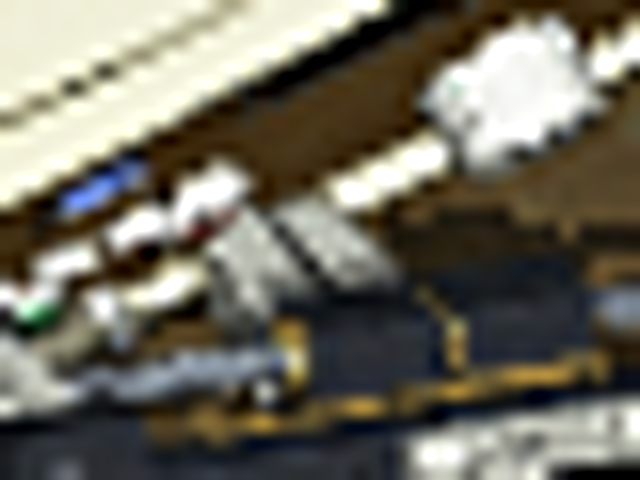

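>>> play_rows([
  [[1, 0.001, 0, 0, 0], [1, 0.001, 0, 0, 0]],
])

```text
t: 13.9
tool_pos: [0.5589, -0.2406, 0.0447]
orientation: [0.414, 2.392, 0.023]
force: [-13.8, 1.7, 6.7]
opening: 0.0005
```

>>> play_rows([
  [[1, 0.001, 0, 0, 0], [1, 0.001, 0, 0, 0]],
])

```text
t: 14.1
tool_pos: [0.5595, -0.2405, 0.0445]
orientation: [0.413, 2.393, 0.023]
force: [-26.7, 3.7, 13.8]
opening: 0.0003
```

>>> play_rows([
  [[1, 0.001, 0, 0, 0], [1, 0.001, 0, 0, 0]],
])

```text
t: 14.3
tool_pos: [0.5599, -0.2405, 0.0443]
orientation: [0.413, 2.394, 0.023]
force: [-41.4, 6.2, 24.5]
opening: 0.0003
```

>>> play_rows([
  [[1, -0.005, 0, 0, 0], [1, -0.015, 0, 0, 0], [1, -0.03, 0, 0, 0], [1, -0.03, 0, 0, 0]],
])

```text
t: 14.7
tool_pos: [0.5304, -0.2406, 0.0449]
orientation: [0.415, 2.391, 0.023]
force: [-0.9, 0.1, 1.1]
opening: 0.0002
```

```bash
python3 st.py
python3 - <<'E'
from h import *
c=cam('side'); crop(c,'s6.png',355,225,395,265,14)
np.set_printoptions(precision=3,suppress=True)
print(p3(c,373.4,238.4),p3(c,361.2,234.4))
E
```

```text
14.7 [-0.7952 -0.3433  2.4095  0.7604  0.6119 -2.5557] [ 0.5304 -0.2406  0.0449] z [ 0.6484 -0.0957 -0.7553] y [0.2893 0.9486 0.1281] tilt 40.948589515643214 F [-0.8986  0.1427  1.0898]
[ 0.548 -0.23   0.077] [ 0.549 -0.191  0.074]
```

View pics/s6.png

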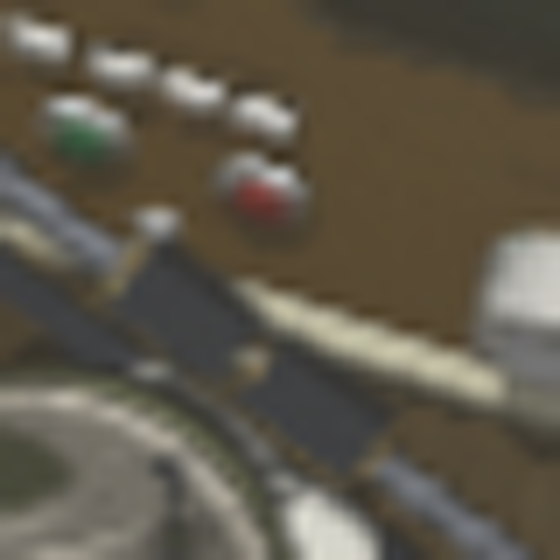

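Run:
```python
from cloud import *
from kin import *
np.set_printoptions(precision=4,suppress=True)
for n in('side','top'):
    c=cam(n);c={k:np.array(x) for k,x in c.items()};P,u,v=cloud(c);col=c['color'][v,u].astype(int)
    m=(col[:,0]>150)&(col[:,1]>110)&(col[:,2]<90)&(P[:,2]>.08)&(P[:,2]<.2)&(P[:,1]>.03)&(P[:,1]<.25)
    Y=P[m]; k=np.polyfit(Y[:,1],Y[:,0],1); print(n,len(Y),'x=',k,'z',np.median(Y[:,2]),Y[:,1].min(),Y[:,1].max(),'x@.138',np.polyval(k,.138))
    m=(col[:,0]>150)&(col[:,1]<80)&(col[:,2]<80)&(P[:,2]>.14)&(P[:,2]<.3)&(P[:,1]>.2)&(P[:,1]<.28)&(P[:,0]>.55)
    print('ptr',m.sum(),np.median(P[m],0),P[m].min(0),P[m].max(0))
    crop(c,n+'p.png',*((225,145,265,175) if n=='side' else (230,215,260,240)),16)
s=sensors.read_state();R=Ro.from_euler('z',.35)*Ro.from_rotvec(s['orientation']);M=R.as_matrix();print(M)
nrm=-M[:,0]; ax=np.array([.5945,.12,.104])
for lab,dx in(('contact',0),):
    C=ax-.007*nrm; T=C-M@[-.012,0,-.048]; print('TCP at contact',T)
for q in ([-.012,.016,-.028],[-.012,-.016,-.028],[.012,-.016,-.028],[.012,.016,-.028],[-.0385,.096,-.115],[-.0385,-.096,-.115],[.0385,-.096,-.115]): print(q,T+M@q)
```

```text
side 76 x= [0.0538 0.5847] z 0.10829542356283395 0.04975765486334057 0.22813053014349463 x@.138 0.5921378859951415
ptr 9 [0.613  0.2433 0.1899] [0.6048 0.2335 0.1879] [0.6167 0.2456 0.1936]
top 69 x= [0.0495 0.5846] z 0.1087779839488743 0.05227125658826759 0.2291921404304126 x@.138 0.5914455671577776
ptr 18 [0.6136 0.2424 0.19  ] [0.603  0.2356 0.1433] [0.6259 0.2471 0.1952]
[[-0.764  -0.0536  0.6429]
 [ 0.0415  0.9904  0.1319]
 [-0.6438  0.1275 -0.7545]]
TCP at contact [0.6108 0.1271 0.0556]
[-0.012, 0.016, -0.028] [0.6012 0.1388 0.0864]
[-0.012, -0.016, -0.028] [0.6029 0.1071 0.0824]
[0.012, -0.016, -0.028] [0.5845 0.1081 0.0669]
[0.012, 0.016, -0.028] [0.5828 0.1398 0.071 ]
[-0.0385, 0.096, -0.115] [0.5612 0.2054 0.1793]
[-0.0385, -0.096, -0.115] [0.5715 0.0153 0.1549]
[0.0385, -0.096, -0.115] [0.5126 0.0185 0.1053]
```

View pics/sidep.png

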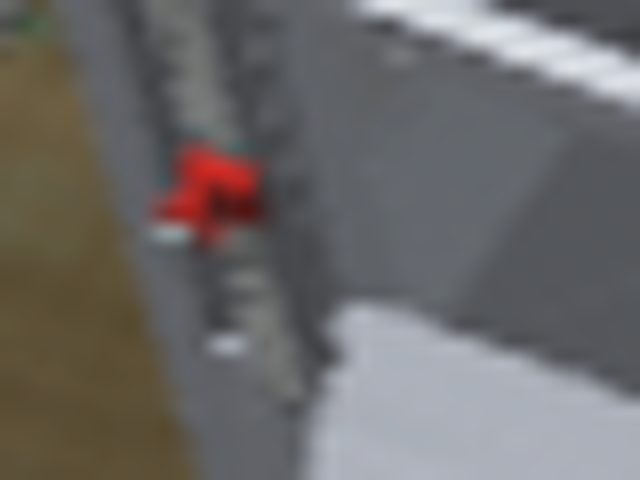

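View pics/topp.png

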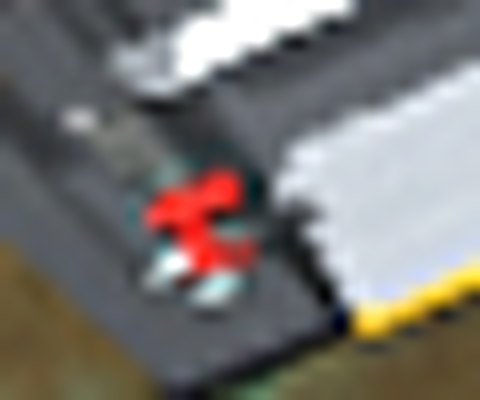

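Run:
```python
from cloud import *
np.set_printoptions(precision=4,suppress=True)
for n in('side','top'):
    c=load(n);P,u,v=cloud(c);col=c['color'][v,u].astype(int)
    m=(col[:,0]>110)&(col[:,0]>col[:,1]*1.7)&(col[:,0]>col[:,2]*1.7)&(P[:,2]>.13)&(P[:,2]<.3)&(P[:,1]>.2)&(P[:,1]<.28)&(P[:,0]>.55)
    i=np.nonzero(m)[0]; 
    for j in i[np.argsort(P[i,1])]: print(n,u[j],v[j],P[j],col[j])
```

```text
side 240 156 [0.613  0.2335 0.1936] [163  38  35]
side 240 155 [0.6163 0.2351 0.194 ] [144  56  55]
side 238 159 [0.606  0.2385 0.1848] [122  59  57]
side 239 155 [0.6167 0.2392 0.1918] [188  52  49]
side 239 156 [0.6157 0.2394 0.1879] [171  39  34]
side 237 158 [0.6041 0.2396 0.1914] [140  34  31]
side 237 159 [0.6037 0.2405 0.1865] [113  56  55]
side 238 156 [0.6127 0.2408 0.1907] [147  35  31]
side 238 155 [0.6148 0.2415 0.1929] [207  47  42]
side 237 157 [0.6098 0.2433 0.1881] [161  36  32]
side 236 158 [0.6048 0.244  0.1887] [153  42  39]
side 237 156 [0.6122 0.2441 0.1899] [172  38  34]
side 236 157 [0.6075 0.2452 0.1899] [173  51  49]
side 237 155 [0.6152 0.2456 0.1907] [190  43  37]
side 235 158 [0.6028 0.2462 0.19  ] [128  57  56]
side 237 154 [0.6178 0.2466 0.1921] [149  64  62]
side 236 156 [0.6108 0.2468 0.1903] [136  54  56]
side 235 157 [0.6054 0.2472 0.1915] [129  73  74]
side 236 155 [0.613  0.2475 0.1924] [133  49  48]
top 244 227 [0.6138 0.2356 0.1866] [214  38  34]
top 243 226 [0.6171 0.2367 0.19  ] [255  50  44]
top 244 226 [0.6259 0.2368 0.1433] [226  45  43]
top 243 227 [0.6135 0.2377 0.1945] [255  66  57]
top 242 226 [0.6183 0.2392 0.191 ] [168  47  45]
top 244 230 [0.606  0.2396 0.1857] [162  64  59]
top 242 227 [0.6158 0.2406 0.19  ] [255  61  54]
top 244 231 [0.603  0.2408 0.187 ] [169  68  67]
top 242 228 [0.6129 0.2419 0.1911] [214  32  27]
top 241 227 [0.6161 0.2429 0.195 ] [255  64  52]
top 242 229 [0.6107 0.2433 0.1891] [240  35  31]
top 243 231 [0.6052 0.2437 0.1831] [233  77  75]
top 241 228 [0.6136 0.2443 0.1942] [255  62  53]
top 242 230 [0.6075 0.2444 0.1914] [255  56  45]
top 240 227 [0.6174 0.2455 0.1952] [239  45  32]
top 241 229 [0.6126 0.2461 0.1864] [212  30  25]
top 242 231 [0.606  0.2461 0.1862] [251  47  39]
top 240 228 [0.6158 0.2471 0.1905] [255  56  48]
top 241 230 [0.6099 0.2474 0.1868] [231 111 112]
top 239 228 [0.617  0.2497 0.1912] [233  81  81]
```

Run:
```python
from path import *
run([((.53,-.24,.20),0),((.56,-.1,.25),.17),((.56,.127,.2),.35),((.56,.127,.042),.35),((.609,.127,.042),.35),((.609,.127,.055),.35),((.609,.127,.14),.35),((.54,.127,.13),.35)])
```

```text
[ 0.53 -0.24  0.2 ] 0 [-0.795 -0.611  2.282  0.515  0.932 -2.219] e 0.0 el [-0.112  0.187  0.62 ] w [ 0.27  -0.202  0.503]
[ 0.56 -0.1   0.25] 0.17 [-0.507 -0.723  2.257  0.404  1.003 -2.016] e 0.0 el [-0.189  0.163  0.595] w [ 0.297 -0.106  0.553]
[0.56  0.127 0.2  ] 0.35 [ 0.074 -0.715  2.344  0.117  0.806 -1.553] e 0.0 el [-0.245  0.033  0.597] w [0.302 0.074 0.503]
[0.56  0.127 0.042] 0.35 [ 0.074 -0.443  2.485  0.22   0.398 -1.675] e 0.0 el [-0.162  0.039  0.651] w [0.302 0.074 0.345]
[0.609 0.127 0.042] 0.35 [ 0.064 -0.256  2.35   0.269  0.35  -1.733] e 0.0 el [-0.097  0.045  0.675] w [0.351 0.074 0.345]
[0.609 0.127 0.055] 0.35 [ 0.064 -0.288  2.346  0.245  0.384 -1.708] e 0.0 el [-0.108  0.044  0.672] w [0.351 0.074 0.358]
[0.609 0.127 0.14 ] 0.35 [ 0.064 -0.454  2.294  0.162  0.598 -1.614] e 0.0 el [-0.165  0.041  0.65 ] w [0.351 0.074 0.443]
[0.54  0.127 0.13 ] 0.35 [ 0.079 -0.73   2.481  0.129  0.684 -1.568] e 0.0 el [-0.25   0.031  0.593] w [0.282 0.074 0.433]
```

>>> play_rows([
  [[1, 0, 0, 0.03, 0], [1, 0, 0, 0.06, 0], [1, 0, 0, 0.1, 0], [1, 0, 0, 0.15, 0], [1, 0, 0.02, 0.19, 0.04], [1, 0, 0.05, 0.2, 0.1], [1, 0.01, 0.08, 0.2, 0.15], [1, 0.02, 0.11, 0.2, 0.2]],
])

```text
t: 15.65
tool_pos: [0.5524, -0.1301, 0.2472]
orientation: [0.17, 2.421, 0.112]
force: [0.1, -0.3, -0.5]
opening: 0.0009
```

>>> play_rows([
  [[1, 0, 0, 0, 0], [1, 0, 0, 0, 0]],
])

```text
t: 15.85
tool_pos: [0.5519, -0.1303, 0.2455]
orientation: [0.172, 2.424, 0.113]
force: [0.1, -0.7, 0.5]
opening: 0.0005
```

```bash
python3 st.py
```

```text
15.85 [-0.6234 -0.6912  2.2477  0.4947  1.0474 -2.1846] [ 0.5519 -0.1303  0.2455] z [ 0.6547  0.0357 -0.755 ] y [0.0933 0.9874 0.1276] tilt 40.97137772506594 F [ 0.1395 -0.7025  0.5084]
```

Next stop is (0.565, 0.127, 0.2), with the remaining 0.15 rad of turn.

>>> play_rows([
  [[1, 0, 0.03, 0, 0.02], [1, 0.005, 0.06, -0.01, 0.04], [1, 0.005, 0.1, -0.02, 0.06], [1, 0.01, 0.14, -0.03, 0.09], [1, 0.01, 0.18, -0.04, 0.12], [1, 0.013, 0.22, -0.05, 0.15], [1, 0.013, 0.257, -0.05, 0.15], [1, 0.013, 0.257, -0.05, 0.15]],
])

```text
t: 16.65
tool_pos: [0.5638, 0.1305, 0.1947]
orientation: [-0.014, 2.436, 0.184]
force: [-0.3, 0.6, 0.6]
opening: 0.0004
```

>>> play_rows([
  [[1, 0, 0, -0.03, 0], [1, 0, 0, -0.06, 0], [1, 0, 0, -0.09, 0], [1, 0, 0, -0.12, 0], [1, 0, 0, -0.14, 0], [1, 0, 0, -0.153, 0], [1, 0, 0, -0.153, 0]],
])

```text
t: 17.35
tool_pos: [0.5629, 0.1244, 0.0391]
orientation: [-0.006, 2.44, 0.179]
force: [-0.1, 0.1, -0.8]
opening: 0.0003
```

```bash
python3 st.py;python3 - <<'E'
from cloud import *
s=sensors.read_state();R=cv2.Rodrigues(s['orientation'])[0]
for n in ('top','side'):
    c=cam(n);c={k:np.array(x) for k,x in c.items()};P,u,v=cloud(c);L=(P-s['tool_pos'])@R
    m=(abs(L[:,0])<.02)&(abs(L[:,1])<.025)&(L[:,2]>-.09)&(L[:,2]<.0)&(P[:,2]>.04)&(P[:,0]<.575)
    if m.sum(): i=np.argsort(-L[m][:,2])[:4];print(n,P[m][i],L[m][i])
    crop(c,n+'7.png',*((180,80,340,220) if n=='side' else (200,150,330,245)),5)
E
```

```text
17.35 [ 0.0672 -0.423   2.4753  0.2302  0.3931 -1.6894] [0.5629 0.1244 0.0391] z [ 0.6387  0.1305 -0.7583] y [-0.0511  0.9905  0.1274] tilt 40.68303323443458 F [-0.1139  0.1155 -0.8273]
top [[0.553 0.109 0.058]
 [0.551 0.12  0.063]
 [0.552 0.119 0.069]
 [0.552 0.126 0.071]] [[-0.005 -0.013 -0.023]
 [-0.006 -0.    -0.027]
 [-0.011 -0.001 -0.03 ]
 [-0.012  0.006 -0.031]]
```

View pics/side7.png

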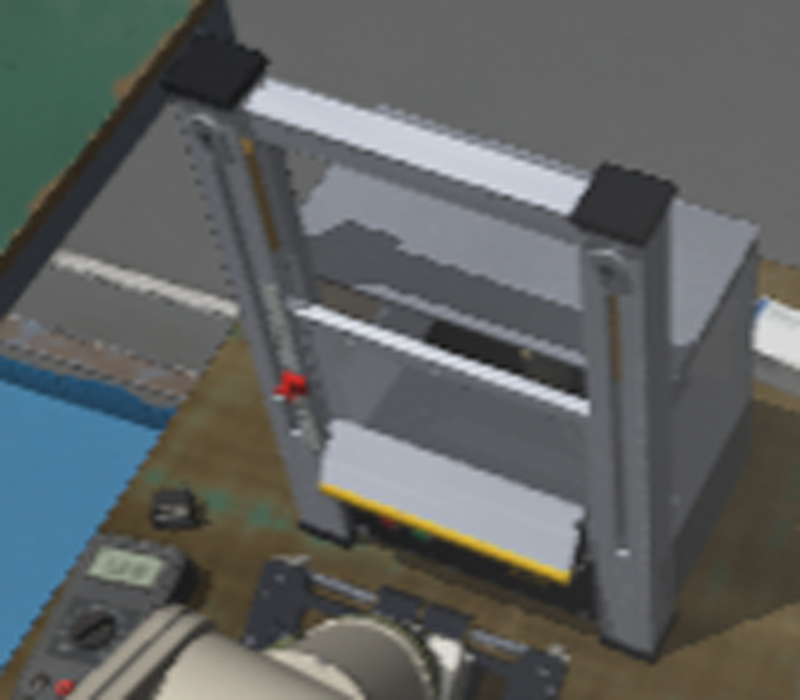

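View pics/top7.png

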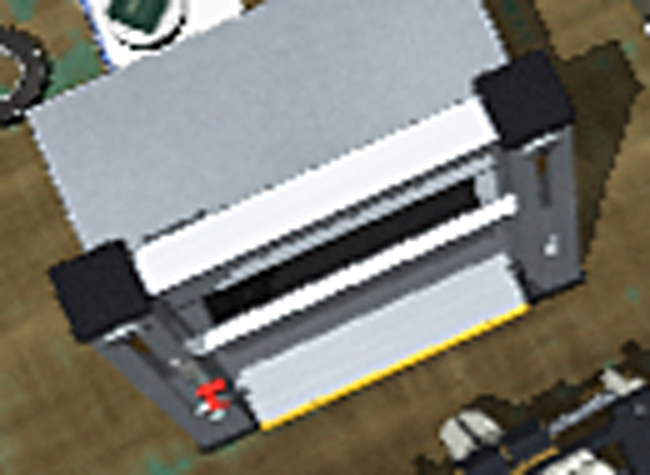

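>>> play_rows([
  [[1, 0.015, 0, 0, 0], [1, 0.03, 0, 0, 0], [1, 0.04, 0, 0, 0], [1, 0.044, 0, 0, 0], [1, 0.044, 0, 0, 0]],
])

```text
t: 17.95
tool_pos: [0.6097, 0.1258, 0.0438]
orientation: [-0.008, 2.433, 0.18]
force: [0.4, -0.6, -0.1]
opening: -0.0
```

>>> play_rows([
  [[1, 0, 0, 0.004, 0], [1, 0, 0, 0.008, 0], [1, 0, 0, 0.012, 0], [1, 0, 0, 0.012, 0]],
])

```text
t: 18.35
tool_pos: [0.609, 0.1263, 0.0557]
orientation: [-0.009, 2.433, 0.181]
force: [-0.1, 0.3, 0.2]
opening: 0.0003
```

>>> play_rows([
  [[1, 0, 0, 0.002, 0], [1, 0, 0, 0.004, 0], [1, 0, 0, 0.004, 0]],
])

```text
t: 18.65
tool_pos: [0.6086, 0.1262, 0.0587]
orientation: [-0.009, 2.434, 0.181]
force: [-0.1, 0.0, -0.1]
opening: 0.0008
```

```bash
cat > look.py <<'E'
from cloud import *
import sys
np.set_printoptions(precision=4,suppress=True)
tag=sys.argv[1]
for n in('side','top'):
    c=cam(n);c={k:np.array(x) for k,x in c.items()};P,u,v=cloud(c);col=c['color'][v,u].astype(int)
    m=(col[:,0]>150)&(col[:,1]>110)&(col[:,2]<90)&(P[:,2]>.08)&(P[:,2]<.28)&(P[:,1]>.03)&(P[:,1]<.25)&(P[:,0]>.56)
    Y=P[m]; 
    if len(Y): print(n,len(Y),'z',np.median(Y[:,2]),'left end z',np.median(Y[Y[:,1]>.19][:,2]),Y[:,1].min(),Y[:,1].max())
    m=(col[:,0]>110)&(col[:,0]>col[:,1]*1.7)&(col[:,0]>col[:,2]*1.7)&(P[:,2]>.16)&(P[:,2]<.23)&(P[:,1]>.23)&(P[:,1]<.26)&(P[:,0]>.6)
    print('ptr',m.sum(),P[m].mean(0),np.std(P[m][:,2]),'px',u[m].mean(),v[m].mean())
    crop(c,n+tag+'.png',*((180,80,340,220) if n=='side' else (200,150,330,245)),5)
E
python3 st.py; python3 look.py 8
```

```text
18.65 [ 0.0617 -0.2996  2.3475  0.2439  0.3938 -1.7079] [0.6086 0.1262 0.0587] z [ 0.6424  0.1325 -0.7548] y [-0.0542  0.9903  0.1278] tilt 40.98925293679945 F [-0.0989  0.0214 -0.1014]
side 17 z 0.10895458220933538 left end z 0.10822233059496238 0.06457894002670946 0.21266476476517626
ptr 18 [0.6105 0.2424 0.1904] 0.0019283951319602228 px 237.22222222222223 156.44444444444446
top 71 z 0.10890521809554646 left end z 0.10890521809554646 0.05214791970631076 0.22901069261591675
ptr 19 [0.6118 0.2426 0.1916] 0.0038010197307086395 px 241.89473684210526 228.42105263157896
```

View pics/top8.png

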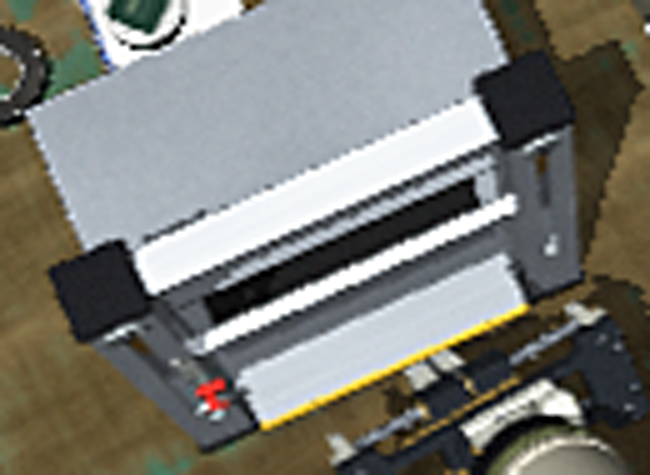

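>>> play_rows([
  [[1, 0, 0, 0.003, 0], [1, 0, 0, 0.003, 0]],
])

```text
t: 18.95
tool_pos: [0.6087, 0.1262, 0.0618]
orientation: [-0.009, 2.434, 0.181]
force: [-1.0, -0.3, -0.1]
opening: 0.0004
```

>>> play_rows([
  [[1, 0, 0, 0.003, 0], [1, 0, 0, 0.003, 0]],
])

```text
t: 19.15
tool_pos: [0.6085, 0.1262, 0.0646]
orientation: [-0.009, 2.435, 0.181]
force: [0.5, 0.8, -0.5]
opening: 0.0006
```

>>> play_rows([
  [[1, 0, 0, 0.003, 0], [1, 0, 0, 0.003, 0]],
])

```text
t: 19.35
tool_pos: [0.6079, 0.1263, 0.0669]
orientation: [-0.009, 2.436, 0.181]
force: [-3.8, 0.4, -0.2]
opening: 0.0005
```

>>> play_rows([
  [[1, 0, 0, 0.003, 0], [1, 0, 0, 0.006, 0], [1, 0, 0, 0.006, 0]],
])

```text
t: 19.65
tool_pos: [0.6078, 0.1263, 0.0729]
orientation: [-0.009, 2.436, 0.181]
force: [-6.7, 0.1, -0.6]
opening: 0.0005
```

```bash
python3 st.py; python3 look.py 9
```

```text
19.65 [ 0.0618 -0.3343  2.3422  0.2224  0.4346 -1.6844] [0.6078 0.1263 0.0729] z [ 0.6409  0.1327 -0.756 ] y [-0.0543  0.9903  0.1278] tilt 40.88326043004168 F [-6.6847  0.0578 -0.5597]
side 1 z 0.11713194503233999 left end z 0.11713194503233999 0.2152546040793091 0.2152546040793091
ptr 19 [0.611  0.2427 0.1898] 0.0022785582344729167 px 237.26315789473685 156.42105263157896
top 71 z 0.11586158442523078 left end z 0.11748067596571009 0.0526843501339899 0.2290621713110467
ptr 19 [0.612  0.2427 0.1909] 0.0032449761263181353 px 241.89473684210526 228.42105263157896
```

>>> play_rows([
  [[1, 0, 0, 0.006, 0], [1, 0, 0, 0.012, 0], [1, 0, 0, 0.018, 0], [1, 0, 0, 0.024, 0], [1, 0, 0, 0.03, 0], [1, 0, 0, 0.03, 0]],
])

```text
t: 20.35
tool_pos: [0.6079, 0.1263, 0.1036]
orientation: [-0.009, 2.436, 0.181]
force: [-7.7, 0.1, -1.0]
opening: 0.0005
```

```bash
python3 st.py; python3 look.py 10
```

```text
20.35 [ 0.0619 -0.3972  2.3251  0.1904  0.5128 -1.6485] [0.6079 0.1263 0.1036] z [ 0.641   0.1328 -0.756 ] y [-0.0543  0.9903  0.1278] tilt 40.89137787438135 F [-7.6815  0.1176 -1.0434]
ptr 19 [0.6108 0.2424 0.1902] 0.002574415116406025 px 237.26315789473685 156.42105263157896
top 73 z 0.14675504893932967 left end z 0.14608097310768947 0.05121774843032205 0.22734213787161847
ptr 19 [0.6121 0.2427 0.1903] 0.002762140337676381 px 241.89473684210526 228.42105263157896
```

View pics/side10.png

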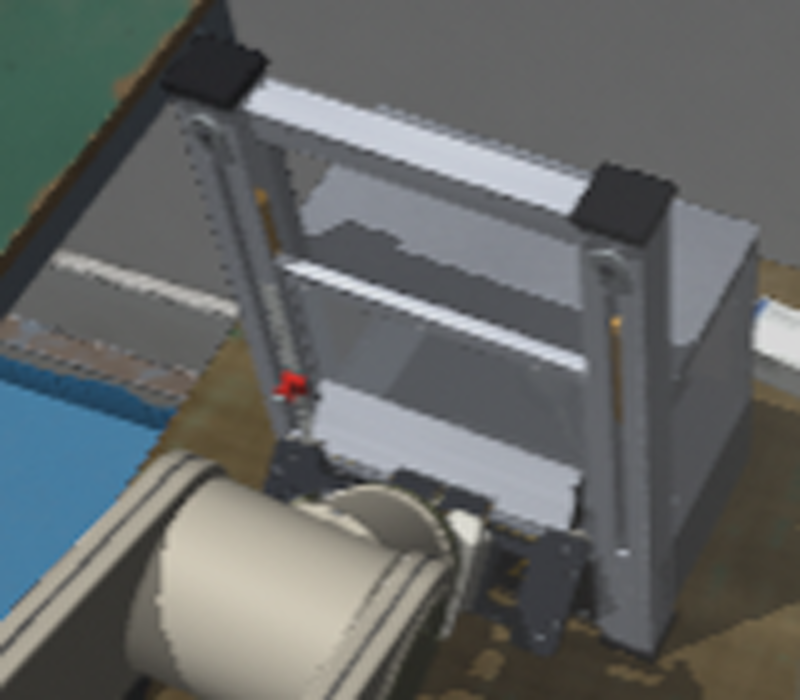

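View pics/top10.png

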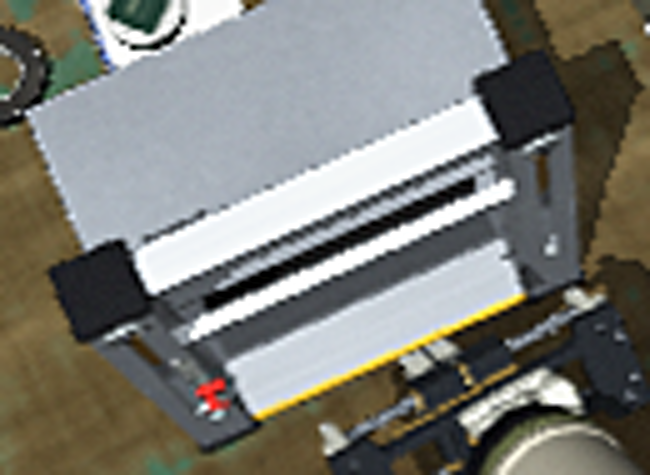

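>>> play_rows([
  [[1, 0, 0, 0.006, 0], [1, 0, 0, 0.012, 0], [1, 0, 0, 0.018, 0], [1, 0, 0, 0.024, 0], [1, 0, 0, 0.03, 0], [1, 0, 0, 0.036, 0], [1, 0, 0, 0.039, 0], [1, 0, 0, 0.039, 0]],
])

```text
t: 21.25
tool_pos: [0.6078, 0.1263, 0.1426]
orientation: [-0.009, 2.436, 0.181]
force: [-11.0, -0.4, -0.3]
opening: 0.0006
```

```bash
python3 st.py; python3 look.py 11
python3 - <<'E'
from h import *
crop(load('top'),'t11z.png',228,212,268,242,18)
crop(load('side'),'s11z.png',222,140,262,170,18)
E
```

```text
21.25 [ 0.0619 -0.4626  2.2939  0.1631  0.608  -1.6164] [0.6078 0.1263 0.1426] z [ 0.641   0.1327 -0.756 ] y [-0.0543  0.9903  0.1278] tilt 40.88524761848088 F [-10.9665  -0.3687  -0.2925]
ptr 14 [0.6114 0.2436 0.1907] 0.0017682338175318258 px 237.0 156.07142857142858
top 70 z 0.18619894744932936 left end z 0.18659303145381745 0.052865326084339186 0.2254334629717387
ptr 19 [0.6123 0.2428 0.1893] 0.0034315031304328865 px 241.89473684210526 228.42105263157896
```

View pics/s11z.png

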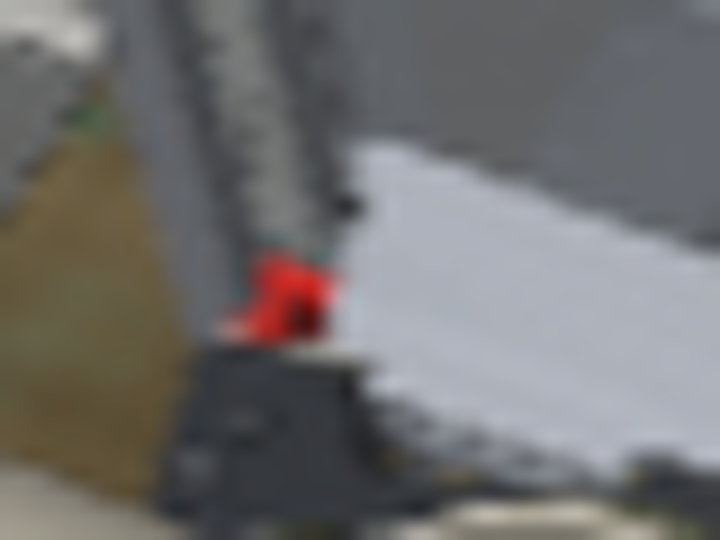

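View pics/t11z.png

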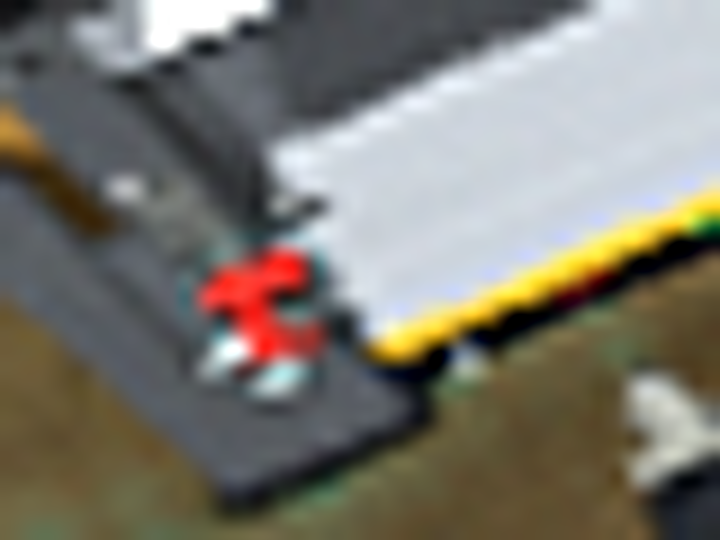

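Run:
```python
from cloud import *
np.set_printoptions(precision=4,suppress=True)
s=load('side');t=load('top')
print('tip tri',tri(s,(240.6,155.6),t,(244.9,226.6)))
print('tip tri',tri(s,(240.4,155.3),t,(244.6,227.0)))
# averaged depth several frames
Z={'side':[],'top':[]}
for i in range(4):
    for n in Z: Z[n].append(np.array(read_camera(n)['range_z']))
for n,c in(('side',s),('top',t)):
    z=np.median(Z[n],0); c['range_z']=z.astype(np.float32)
    P,u,v=cloud(c);col=c['color'][v,u].astype(int)
    r=(236,243,152,161) if n=='side' else (238,247,224,233)
    for y in range(r[2],r[3]):
        print(n,y,' '.join('%d:%d/%d/%d%s'%(x,*(1000*P[(u==x)&(v==y)][0]),'R' if (lambda k:k[0]>110 and k[0]>1.7*k[1])(col[(u==x)&(v==y)][0]) else '') for x in range(r[0],r[1]) if ((u==x)&(v==y)).any()))
    m=(col[:,0]>150)&(col[:,1]>110)&(col[:,2]<90)&(P[:,2]>.08)&(P[:,2]<.28)&(P[:,1]>.03)&(P[:,1]<.25)&(P[:,0]>.56)
    if m.sum(): print('yellow',P[m].mean(0),np.median(P[m][:,2]))
```

```text
tip tri (array([0.6122, 0.2314, 0.1967]), np.float64(0.0020068159827809685))
tip tri (array([0.6117, 0.2323, 0.198 ]), np.float64(0.0032098834673663385))
side 152 236:619/249/199 237:618/244/201 238:618/241/203 239:621/239/200 240:621/236/202 241:625/235/197 242:615/224/213
side 153 236:620/251/192 237:619/246/194 238:620/243/195 239:620/239/197 240:620/236/198 241:625/236/192 242:614/224/209
side 154 236:616/249/192 237:618/247/190R 238:619/244/190 239:620/241/191 240:620/237/192 241:612/226/207 242:610/222/210
side 155 236:614/248/190R 237:614/245/191R 238:615/242/191R 239:616/238/192R 240:617/235/192 241:610/226/204 242:611/223/204
side 156 236:611/247/189R 237:612/244/189R 238:614/241/188R 239:613/237/191R 240:614/234/191 241:608/226/201 242:609/222/202
side 157 236:607/245/189R 237:609/242/189R 238:610/240/188 239:613/238/186 240:613/235/186 241:606/225/199 242:606/221/201
side 158 236:604/243/189R 237:605/241/188R 238:608/239/186 239:613/239/180 240:613/236/181 241:606/226/195 242:605/221/197
side 159 236:534/186/291 237:539/187/285 238:543/187/280 239:549/188/273 240:552/188/2
[... 876 characters left out ...]
:620/239/140 245:628/239/98 246:628/236/94
top 229 238:636/260/95 239:613/250/194 240:613/248/189 241:611/245/189R 242:610/243/188R 243:619/243/139 244:619/241/135 245:621/239/118 246:625/238/94
top 230 238:633/261/98 239:631/258/98 240:621/253/140 241:609/247/189R 242:608/244/187R 243:620/246/125R 244:605/239/188R 245:620/241/111R 246:622/239/95
top 231 238:631/263/93 239:629/260/93 240:622/255/121 241:606/248/188 242:605/245/190R 243:604/243/185R 244:603/240/186R 245:620/243/96R 246:620/241/91
top 232 238:621/262/126 239:621/259/121 240:620/257/117 241:603/249/192 242:603/247/187 243:601/244/188 244:600/242/188 245:619/245/86 246:619/243/80
yellow [0.5914 0.1377 0.1867] 0.18633705019526134
```

>>> play_rows([
  [[1, -0.004, 0, -0.008, 0], [1, -0.012, 0, -0.016, 0], [1, -0.025, 0, -0.03, 0], [1, -0.04, 0, -0.06, 0], [1, -0.045, 0, -0.09, 0], [1, -0.045, 0, -0.1, 0], [1, -0.045, 0, -0.1, 0]],
])

```text
t: 22.45
tool_pos: [0.5624, 0.1261, 0.0407]
orientation: [-0.008, 2.437, 0.181]
force: [-0.2, -0.5, 0.1]
opening: 0.0006
```

```bash
python3 st.py
python3 - <<'E'
from cloud import *
np.set_printoptions(precision=4,suppress=True)
for n in('side','top'):
    zs=[];cs=[]
    for i in range(6):
        c=read_camera(n);zs.append(c['range_z']);cs.append(c['color'].astype(float))
    c={k:np.array(x) for k,x in c.items()};zs=np.array(zs);zs[zs==0]=np.nan
    c['range_z']=np.nan_to_num(np.nanmedian(zs,0)).astype(np.float32);c['color']=np.mean(cs,0).astype(np.uint8)
    np.savez(n+'.npz',**c)
    r=(228,148,256,170) if n=='side' else (232,218,262,240)
    crop(c,n+'12.png',*r,26)
    P,u,v=cloud(c);col=c['color'][v,u].astype(int)
    m=(col[:,0]>150)&(col[:,1]>110)&(col[:,2]<90)&(P[:,2]>.08)&(P[:,2]<.28)&(P[:,1]>.03)&(P[:,1]<.25)&(P[:,0]>.56)
    if m.sum(): print(n,'yellow',m.sum(),P[m].mean(0),np.median(P[m][:,2]))
    if n=='side':
      for y in range(152,168):
        print(y,' '.join('%d:%d/%d/%d%s'%(x,*(1000*P[(u==x)&(v==y)][0]),(lambda k:'R' if k[0]>80 and k[0]>1.6*k[1] else 'Y' if k[2]<.6*k[1] else '')(col[(u==x)&(v==y)][0])) for x in range(235,248) if ((u==x)&(v==y)).any()))
E
```

```text
22.45 [ 0.0706 -0.4292  2.4775  0.2281  0.3944 -1.6861] [0.5624 0.1261 0.0407] z [ 0.6402  0.1324 -0.7567] y [-0.0536  0.9903  0.1279] tilt 40.82645568250526 F [-0.2201 -0.4842  0.0972]
side yellow 90 [0.592  0.134  0.1854] 0.18555003269013878
152 235:642/272/162 236:619/249/198 237:619/245/200 238:618/241/202 239:619/238/202 240:621/236/201 241:625/235/198 242:616/224/212 243:617/221/213 244:616/217/216 245:618/214/214 246:617/210/218 247:617/207/218
153 235:640/272/160 236:619/250/193 237:619/246/195 238:620/243/195 239:621/241/195 240:619/235/199 241:626/236/191 242:613/223/211 243:614/220/212 244:615/217/211 245:616/214/212 246:616/210/214 247:616/207/215
154 235:639/272/156 236:616/249/191R 237:618/247/191R 238:618/243/192R 239:621/241/189 240:620/237/192 241:611/226/208 242:612/223/208 243:613/220/208 244:613/217/209 245:613/213/211 246:613/209/212 247:614/206/213
155 235:636/270/155 236:613/248/191R 237:614/244/191R 238:615/242/191R 239:616/239/191R 240:617/236/192 241:610/226/204 242:610/222/206 243:610/219/206 244:611/216/207 245:612/213/207 246:612/209/209 247:612/206/211
1
[... 1926 characters left out ...]
/202/186Y
165 235:622/270/120 236:623/267/120 237:622/262/123 238:622/258/125 239:639/269/99 240:621/250/130 241:621/245/132 242:620/241/136 243:620/237/136 244:594/213/179Y 245:593/208/183Y 246:594/205/183Y 247:594/201/185Y
166 235:622/272/113 236:622/268/115 237:621/262/119 238:622/260/119 239:623/257/119 240:624/253/119 241:620/246/127 242:619/241/130 243:621/238/131 244:623/236/128 245:644/249/97 246:647/247/95 247:594/202/179Y
167 235:690/331/-1 236:622/269/109 237:622/265/111 238:621/260/114 239:622/257/114 240:621/252/118 241:620/247/121 242:620/243/123 243:619/238/127 244:622/237/124 245:642/248/95 246:643/245/95 247:644/242/95
top yellow 72 [0.5914 0.1376 0.1863] 0.18621593578227114
```

View pics/side12.png

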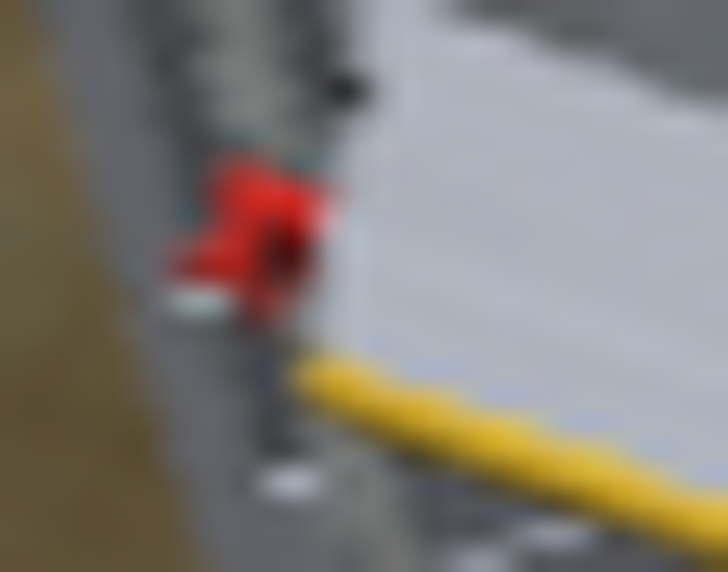

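View pics/top12.png

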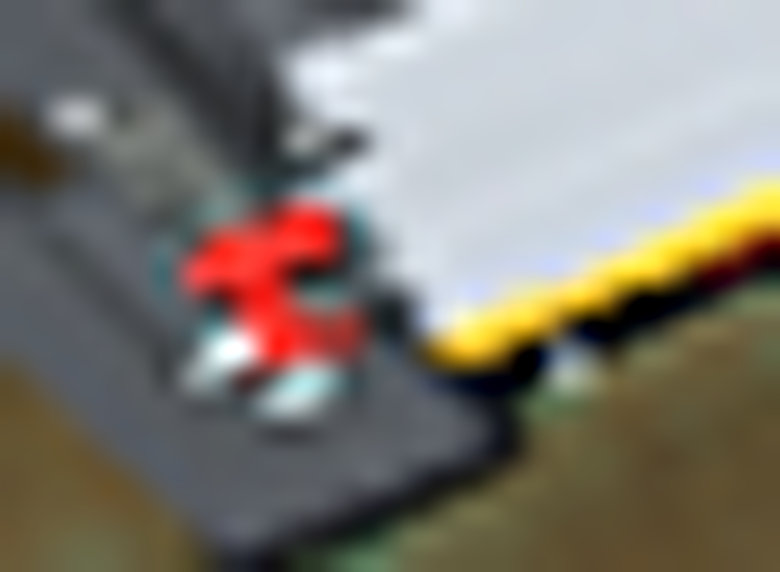

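Run:
```python
from cloud import *
np.set_printoptions(precision=4,suppress=True)
s=load('side');t=load('top')
f=lambda x,y,x0,y0:((x+.5)/26-.5+x0,(y+.5)/26-.5+y0)
print('tip',tri(s,f(290,298,228,148),t,f(362,328,232,218)))
print('tip inner',tri(s,f(268,300,228,148),t,f(330,345,232,218)))
print('clip right top',tri(s,f(335,205,228,148),t,f(342,232,232,218)))
print('bar left end',tri(s,f(303,372,228,148),t,f(432,352,232,218)))
# what does side/top pixel predict for tip at z
for z in (.181,.185,.189): 
    P=[.604,.2355,z]; a=proj(s,P)[0];b=proj(t,P)[0]; print(z,(a-[228,148]+.5)*26-.5,(b-[232,218]+.5)*26-.5)
# bar end axis pt
for z in (.179,.182,.185):
    P=[.5995,.2285,z]; a=proj(s,P)[0];b=proj(t,P)[0]; print('bar',z,(a-[228,148]+.5)*26-.5,(b-[232,218]+.5)*26-.5)
P,u,v=cloud(s)
for x,y in((236,159),(237,159),(238,159),(239,159),(236,160),(237,160),(238,160),(239,158)): 
    k=(u==x)&(v==y);print(x,y,P[k][0],s['color'][y,x])
P,u,v=cloud(t)
for y in range(228,234): print(y,[ (x,*np.round(1000*P[(u==x)&(v==y)][0]).astype(int),*t['color'][y,x].tolist()) for x in range(240,247)])
```

```text
tip (array([0.6037, 0.2352, 0.1884]), np.float64(0.0017635116379999195))
tip inner (array([0.6045, 0.2394, 0.1852]), np.float64(0.002137562828344512))
clip right top (array([0.6127, 0.232 , 0.1971]), np.float64(0.0014603474015641247))
bar left end (array([0.5977, 0.2303, 0.1842]), np.float64(0.00012385678322657533))
0.181 [293.1235 337.7048] [370.284  329.6677]
0.185 [287.1927 316.692 ] [365.1838 324.1831]
0.189 [281.2258 295.5523] [360.0572 318.6701]
bar 0.179 [331.2794 392.2964] [445.1926 338.7296]
bar 0.182 [326.9147 376.6474] [441.5183 334.6409]
bar 0.185 [322.5301 360.9274] [437.8298 330.5363]
236 159 [0.6017 0.2426 0.1879] [137 129 131]
237 159 [0.6027 0.2396 0.1881] [114  56  56]
238 159 [0.6051 0.2378 0.1861] [122  59  57]
239 159 [0.6059 0.2346 0.1866] [120  98  98]
236 160 [0.5987 0.2412 0.1872] [85 88 90]
237 160 [0.6006 0.239  0.1859] [76 58 59]
238 160 [0.6041 0.2381 0.1822] [97 73 73]
239 158 [0.614  0.2401 0.1797] [97 52 52]
228 [(240, np.int64(615), np.int64(247), np.int64(192), 255, 55, 48), (241, np.int64(615), np.int64(245), np.int64(190), 255, 61, 53), (242, np.in
[... 1911 characters left out ...]
), np.int64(245), np.int64(190), 177, 209, 210), (244, np.int64(601), np.int64(242), np.int64(184), 154, 182, 184), (245, np.int64(620), np.int64(246), np.int64(84), 69, 83, 88), (246, np.int64(620), np.int64(243), np.int64(79), 83, 92, 96)]
233 [(240, np.int64(621), np.int64(260), np.int64(100), 79, 86, 90), (241, np.int64(621), np.int64(258), np.int64(95), 76, 85, 90), (242, np.int64(600), np.int64(249), np.int64(188), 161, 178, 182), (243, np.int64(599), np.int64(246), np.int64(189), 188, 205, 207), (244, np.int64(598), np.int64(244), np.int64(185), 118, 129, 131), (245, np.int64(620), np.int64(248), np.int64(69), 75, 81, 85), (246, np.int64(620), np.int64(246), np.int64(64), 85, 90, 97)]
```

>>> play_rows([
  [[1, 0, 0, 0.03, 0], [1, 0, 0, 0.06, 0], [1, 0.01, 0, 0.08, 0], [1, 0.025, 0, 0.08, 0], [1, 0.04, 0, 0.08, 0], [1, 0.046, 0, 0.084, 0], [1, 0.046, 0, 0.09, 0], [1, 0.046, 0, 0.09, 0]],
])

```text
t: 23.85
tool_pos: [0.6096, 0.1262, 0.1333]
orientation: [-0.009, 2.434, 0.181]
force: [-0.5, 0.8, 0.3]
opening: 0.0004
```

>>> play_rows([
  [[1, 0, 0, 0.004, 0], [1, 0, 0, 0.008, 0], [1, 0, 0, 0.011, 0], [1, 0, 0, 0.014, 0], [1, 0, 0, 0.016, 0], [1, 0, 0, 0.016, 0]],
])

```text
t: 24.45
tool_pos: [0.6091, 0.1263, 0.148]
orientation: [-0.009, 2.436, 0.181]
force: [-4.6, 0.4, -0.9]
opening: 0.0004
```

```bash
python3 st.py; python3 look.py 13
```

```text
24.45 [ 0.0616 -0.4662  2.2861  0.1608  0.6187 -1.6136] [0.6091 0.1263 0.148 ] z [ 0.6413  0.1326 -0.7557] y [-0.0542  0.9903  0.1278] tilt 40.91304445152131 F [-4.6452  0.4355 -0.8591]
side 1 z 0.18772463630049047 left end z nan 0.07215786630060488 0.07215786630060488
ptr 9 [0.6135 0.2428 0.1923] 0.002047736343597854 px 237.44444444444446 155.33333333333334
top 73 z 0.1926677465358924 left end z 0.19375111260311695 0.05312141732413815 0.22742526592606815
ptr 18 [0.6118 0.2428 0.1908] 0.003091360304901179 px 241.88888888888889 228.5
  return _methods._mean(a, axis=axis, dtype=dtype,
  ret = ret.dtype.type(ret / rcount)
```

>>> play_rows([
  [[1, -0.006, 0, -0.008, 0], [1, -0.014, 0, -0.018, 0], [1, -0.028, 0, -0.035, 0], [1, -0.045, 0, -0.06, 0], [1, -0.046, 0, -0.09, 0], [1, -0.046, 0, -0.105, 0], [1, -0.046, 0, -0.105, 0]],
])

```text
t: 25.25
tool_pos: [0.5603, 0.126, 0.039]
orientation: [-0.009, 2.44, 0.18]
force: [-0.9, 0.4, -0.5]
opening: 0.0003
```

```bash
cat > meas.py <<'E'
from cloud import *
import sys
np.set_printoptions(precision=4,suppress=True)
for n in('side','top'):
    zs=[];cs=[]
    for i in range(6):
        c=read_camera(n);zs.append(c['range_z']);cs.append(c['color'].astype(float))
    c={k:np.array(x) for k,x in c.items()};zs=np.array(zs);zs[zs==0]=np.nan
    c['range_z']=np.nan_to_num(np.nanmedian(zs,0)).astype(np.float32);c['color']=np.mean(cs,0).astype(np.uint8)
    np.savez(n+'.npz',**c)
    crop(c,n+sys.argv[1]+'.png',*((228,148,256,170) if n=='side' else (232,218,262,240)),26)
    P,u,v=cloud(c);col=c['color'][v,u].astype(int)
    m=(col[:,0]>150)&(col[:,1]>110)&(col[:,2]<90)&(P[:,2]>.08)&(P[:,2]<.28)&(P[:,1]>.03)&(P[:,1]<.25)&(P[:,0]>.56)
    if m.sum(): print(n,'yellow',m.sum(),P[m].mean(0),np.median(P[m][:,2]))
    for z in (.184,.187,.190):
        f=lambda Q:((proj(c,Q)[0]-([228,148] if n=='side' else [232,218])+.5)*26-.5)
        print(z,'tip',f([.604,.2355,z]),'barend',f([.5995,.2285,z]))
E
python3 st.py; python3 meas.py 14
```

```text
25.25 [ 0.0708 -0.4314  2.4809  0.2267  0.3962 -1.6848] [0.5603 0.126  0.039 ] z [ 0.6378  0.1322 -0.7588] y [-0.0533  0.9904  0.1277] tilt 40.645863726611566 F [-0.8727  0.3828 -0.5261]
side yellow 92 [0.5922 0.1343 0.1919] 0.19244534630340457
0.184 tip [288.6788 321.9571] barend [323.9939 366.1753]
0.187 tip [284.2138 306.1381] barend [319.5958 350.4078]
0.19 tip [279.7283 290.2474] barend [315.1775 334.5686]
top yellow 72 [0.5917 0.1399 0.1928] 0.19272981956394364
0.184 tip [366.4613 325.5569] barend [439.0609 331.9062]
0.187 tip [362.6238 321.4302] barend [435.3629 327.791 ]
0.19 tip [358.7715 317.2874] barend [431.6505 323.6597]
```

View pics/side14.png

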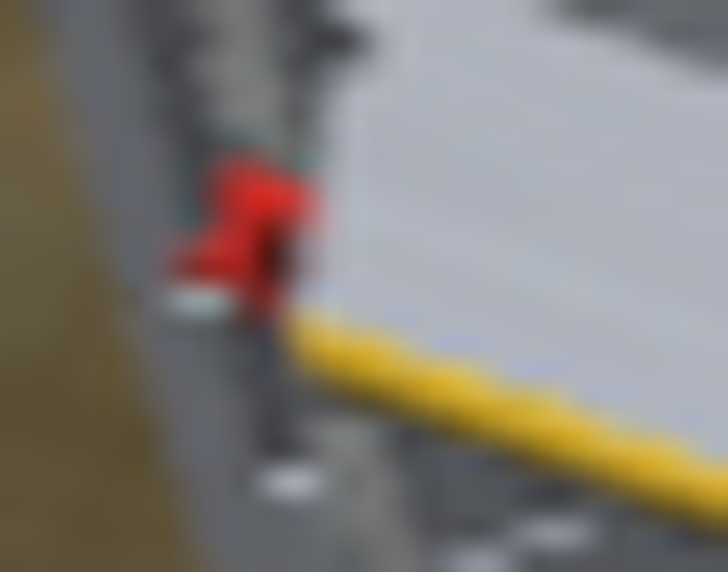

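View pics/top14.png

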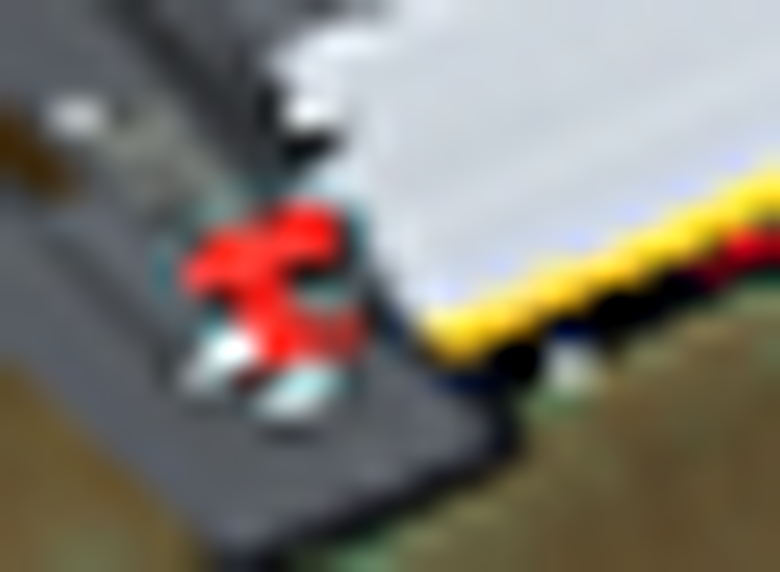

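Run:
```python
from h import *
crop(load('side'),'sideF.png',0,0,640,400,1.25); crop(load('top'),'topF.png',0,0,640,400,1.25)
```

```text
(no output)
```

View pics/sideF.png

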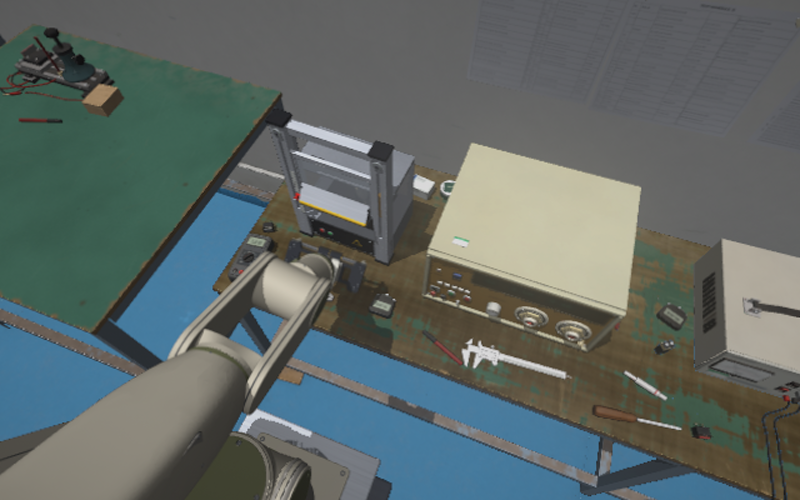

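View pics/topF.png

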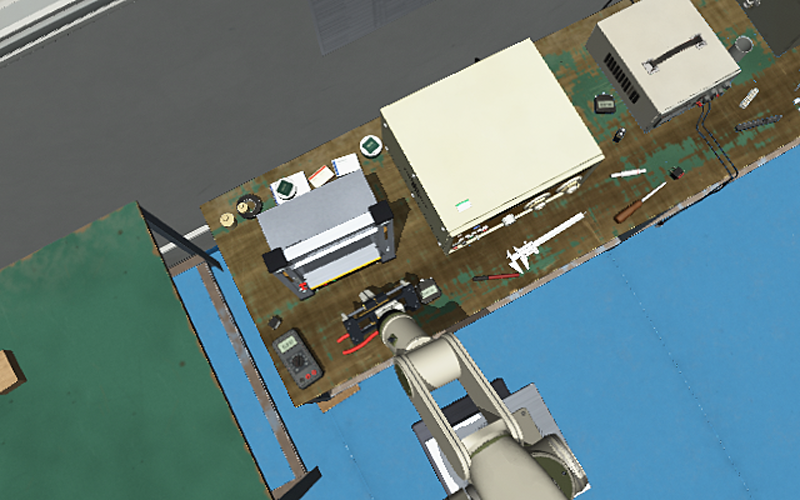

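```bash
python3 st.py; python3 -c "
from plant import robot
print(robot.close_job())"
```

```text
25.85 [ 0.0707 -0.4339  2.4758  0.2262  0.3976 -1.6843] [0.5637 0.1262 0.0437] z [ 0.6425  0.1326 -0.7547] y [-0.0542  0.9903  0.1278] tilt 40.997535847300604 F [-0.1229  0.1443  0.4826]
the job is handed in; nothing more can be done
None
```

I pressed the stop button fully in and let it go, then pushed the window up until the yellow bar was level with the red pointer. I handed the job in at about 25.9 s of the 58 s allowed; no verdict was reported.

- **Stop button:** The press was made with the window still shut. The force rose like a spring to about 7 N, then went up sharply to about 48 N in total, which shows the button was at its stop. That is more force than it needed. It was a fingertip press, but it is above the 40 N limit set for the arm and gripper body. Afterwards the images showed both the red and the green button out.
- **Window:** I lifted it with the closed fingertips under the bar, without gripping, in two pushes. It stayed put when I backed away, and the wrist force was then about zero.
- **Level with the pointer:** The bar axis measured about 188 mm above the table. My readings of the pointer tip ranged from about 184 to 188 mm, most likely 187 mm, so they agree to 1–3 mm. The tip is only a few pixels wide, so I can't say closer than that.
- **Other objects:** The pointer read the same before and after, and the loose tools looked unmoved in the last pictures. The nippers were partly hidden by the gripper, and I did not check the plug separately.

**Check that disagreed:** The cameras showed the fingertips about 42 mm further back along the tool than the reported TCP and `tip_reach` implied. I worked from the camera position, and the contact with the button confirmed it.

**Tilting the tool:** The rows have no tilt, so I got about 41° by commanding poses just out of reach, high in free space.

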